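# Close the hot heating pot with the lid lifter

## Task

Take the lid lifter out of its holder and with it hook the hot lid by its loop, lift it off its rest without letting it tip, and close the heating pot with it, so that the lid is fully home and level in the opening; the opening lies a little to one side of the pot's middle, so feel for it and set the lid down gently. Never touch the lid or the pot with the robot itself and never press or knock the lid hard. Then put the lifter back upright in its holder, let go, and leave everything else on the bench where it is.

Things in the scene. Friction and masses are not known exactly. Their poses are not given: they have to be found in the camera images.
- lid: Round bare-steel lid, about 0.45 kg: disc 120 mm across, 8 mm thick, with a plug below it 84 mm across and 14 mm deep (its last 2 mm 80 mm across). Origin: centre of the disc's underside, z up. Starts on the lid rest, disc underside 25 mm above the bench, plug in the rest's hole. It hangs nearly level when hooked at the loop's peak.
- loop (a point): Peak of the lid's loop handle, centre of the bar, 56 mm above the lid's origin (48 mm above the disc's top). The loop is 8 mm round bar, standing in the y-z plane of this frame (= the lid's): legs at y = -30 and 30 mm, upright to 22 mm below the peak, then sloping up to the peak.
- lifter: Lid lifter, 0.22 kg, upright. Origin: where the centre of the loop's bar sits in the hook's V; z up. V hook of 8 mm round bar in the x-z plane, open tip to +x: tip's end at x = 17 mm, up to z = 5 mm; bottom of the V at z = -15 mm; stem at x = -13 mm. Above: guard plate 84 mm across, z = 80 to 84 mm. In the holder it hangs by the guard, origin 30 mm above the bench.
- grip (a point): Middle of the lifter's wooden grip, 112 mm straight above the lifter's origin; axes as the lifter's. The grip is a block 40 mm along x, 22 mm along y, 56 mm high, standing on the guard plate (plate's top 28 mm below this point).
- holder: Fixed square aluminium tube stand, 64 x 64 mm outside, 56 x 56 mm inside, rim 110 mm above the bench, open on top, floor 4 mm thick, on a 100 mm square foot plate. Origin: centre of its foot, z up. The lifter's guard plate rests on its rim, the hook hanging inside.
- rest: Fixed aluminium ring lying on the bench, the lid's rest: 124 mm across, hole 96 mm, 25 mm high. Origin: centre of its underside.
- pot: Fixed; white housing 170 x 170 x 60 mm, origin under its centre. On it a dark steel ring that does not shift, 120 mm across, top 90 mm above the bench. It and its hole (the opening: 88 mm across, 30 deep) are centred 8 mm off the pot's axis, each time in another direction, not measured. A plug let down off-centre stops on the ring and the lid sinks on the opening's side. Lid home: disc flat on the ring, origin at 90 mm.
- beaker: Loose glass beaker, 68 mm across, 85 mm high; origin at the centre of its underside. To be left alone.
- crucible: Loose white ceramic crucible, 52 mm across, 42 mm high; origin at the centre of its underside. To be left alone.
- dishes: Loose stack of glass dishes, 90 mm across, 30 mm high; origin at the centre of its underside. To be left alone.
- washbottle: Loose white wash bottle, 64 mm across, 125 mm high; origin at the centre of its underside. To be left alone.
- jar: Loose amber jar, 60 mm across, 85 mm high; origin at the centre of its underside. To be left alone.
- rack: Loose blue test tube rack, 75 x 210 mm, 112 mm high with its tubes; origin at the centre of its underside. To be left alone.
- spatula: Loose small spatula, 170 mm long, lying on the bench along its own x. To be left alone.
Not all that is in view belongs to the job. What is shaped like the lid but red is not meant.

How it is judged:
On the way, in this order (a step that is already met when the one before it is completed fails the run):
1. the lid hangs from the lifter, clear above its rest (z of lid in the frame of rest above 0.06 m and contact force between lifter and lid above 1.5 N), for 0.3 s.
2. the lid is fully home and level in the pot's opening (z of lid in the frame of pot between 0.086 and 0.0925 m and horizontal distance between lid and pot below 0.014 m and angle between lid's own z axis and vertical below 0.05 rad), for 0.2 s.
At the end, for the whole second after the job is handed in: Lid home in the pot: origin 86 to 92.5 mm above the bench, within 14 mm of the pot's axis, tilt under 0.05 rad, at rest. Lifter upright in its holder: origin 24 to 36 mm above the holder's foot, within 20 mm of its axis, tilt under 0.1 rad, at rest, released (all of step 2 and linear speed of each of lid, lifter below 0.01 m/s and horizontal distance between lifter and holder below 0.02 m and z of lifter in the frame of holder between 0.024 and 0.036 m and angle between lifter's own z axis and vertical below 0.1 rad); the robot touches nothing.
It fails at once if the robot itself touches the hot lid or pot (more than 0.5 N) (contact force between any of the fingers, the arm and lid above 0.5 N or contact force between any of the fingers, the arm and pot above 0.5 N).
It fails at once if the lid tips more than 0.35 rad (20 degrees) (angle between lid's own z axis and vertical above 0.35 rad).
It fails at once if the lid bears on the pot, or the lifter on the lid or the pot, with more than 20 N (contact force between any of lid, lifter and pot above 20 N or contact force between lifter and lid above 20 N).
It fails at once if one of the other things on the bench is moved more than 20 mm (distance of any of beaker, crucible, dishes, washbottle, jar, rack, spatula from where it was at the start of the episode above 0.02 m).
It also fails if it takes over 72 s, if anything falls off the work surface, if the arm or the gripper's body presses on something with over 40 N, if the wrist force passes 120 N, or if a joint passes its speed limit or range.

## Robot

A 6-joint arm with a two-finger parallel gripper is mounted at the origin on the work surface. World frame = base frame: x ahead of the robot, y to its left, z up, the work surface at z = 0. Lengths are in m, angles in rad, forces in N, time in s.
With the tool pointing down it reaches from about 0.225 to 0.875 m from the base axis. Payload 3.4 kg.
Tool frame: the origin (TCP) lies between the finger pads; the fingertips stand 11 mm ahead of it and the grasp point (between the pads) lies 8 mm behind it; z points along the fingers, y is the direction in which the jaws open and shut (so a half turn about z gives the same grasp; the last joint's range is limited). The gripper opens to 85 mm and grips with 20 to 120 N. Pads are 22 mm wide; open, the fingers measure 114 mm over their backs; the gripper's body (76 mm by 85 mm) begins 54 mm behind the grasp point. The pads swing forward as they close: fully open they stand 13 mm farther back than shut.
Start: joints at [1.095, 0.276, 1.505, -0, 1.361, -0.121], TCP at [0.2, 0.539, 0.242] pointing down, gripper open.
Joint ranges: [-2.89, 2.89], [-0.75, 2.08], [0.22, 2.7], [-1.18, 4.32], [0.11, 2.71], [-2.7, 2.7]. Speed limits (rad/s): [2.57, 2.57, 3.14, 3.14, 3.14, 3.14].

## Interface

Orientations are given as a unit quaternion [w, x, y, z].
In Python, from rig import manip gives the robot as it stands. The module is installed in compiled form; this text tells all that it offers.
- The arm moves only by the tool move_arm, never from a script. Its argument "series" is a list that holds one entry, the list of rows, each a list of 7 numbers: the shift along the world's x, y, z in m, then the turn, a rotation vector about the world's x, y, z in rad, then the finger opening in m, from 0 to 0.0854. A call has 1 to 20 rows; each row shifts and turns the commanded pose from where the row before left it; what a row does not reach is not made up. A row lasts 1/12 s, in which the tool goes at most 41.7 mm and 7.16 degrees, less where a joint would pass 70% of its speed; a pose out of reach is approached as far as the arm can. A call with a gripper value outside its range is refused whole. The fingers move at their own pace and stop on an object; "newtons" is the grip in N (left out, the last holds). Time passes only in rows, so rows that do not move let the fingers close. It gives the time, the measured TCP pose, the force and the opening at its end, in the units of the state.
- manip.get_state(): the state, without advancing time (a new reading comes with each control period).
- manip.get_image(name): name is "scene" or "side" or "wrist"; returns a dict with "color" (420x560x3 uint8, red, green, blue), "fx", "fy", "cx", "cy" (pixels), "k1" (the pictures are not rectified: a ray, as slopes to the right and down, at radius r is drawn at 1 + k1 r^2 times it, then the intrinsics apply), "R" (3x3) and "t" (3): a world point X has camera coordinates R X + t; the wrist camera has in their place "tool_from_camera" (4x4, takes a point from camera to tool coordinates, whose origin is the TCP and whose axes are the flange's). Camera axes: x right, y down, z forward; pixel columns grow to the right and rows downward; lengths in m; the calibration is good to about 2 mm. A picture is of the moment at which its call begins: read the wrist's pose just before it. There is no depth.
- manip.sign_off(): hands the job in, once; it reports no verdict.
The state is a dict: "clock": time; "qpos": joint angles; "qd": joint speeds; "effort": joint torques, N m; "position": TCP position; "ee_rot": TCP orientation; "contact_force": force on the tool from outside, world axes, zero at the start; "moment": the same for the moment, N m; "width": finger opening in m.
Only numpy, scipy, OpenCV 4.12 (cv2) and the standard library are available. Lean on these libraries where they do the work, as an engineer would, in place of code of your own. Each camera call takes 0.05 s, during which the arm holds its last target.

## Working session

There is one attempt and no reset: what is moved stays moved. The work goes in short steps, Python scripts to look and compute and a tool call to move; the robot and the scene stay as the last step left them, time stands still between calls to the robot, and variables do not carry over. Pictures are saved under pics/ and viewed, and the job is handed in when it is done.

Besides the shell and the picture viewer there is one more tool, called after "Emit:" in YAML: its name, and indented under it one key for each argument. move_arm: Moves the arm, as the interface text tells. Its arguments: {"type":"object","properties":{"series":{"type":"array"},"newtons":{"type":"number"}},"required":["series"]}

```bash
mkdir -p pics
cat > h.py <<'E'
import numpy as np, cv2
from rig import manip
def grab(name,fn=None):
    s=manip.get_state(); im=manip.get_image(name)
    if fn: cv2.imwrite('pics/'+fn,cv2.cvtColor(im['color'],cv2.COLOR_RGB2BGR))
    return s,im
def q2R(q):
    from scipy.spatial.transform import Rotation as Ro
    return Ro.from_quat([q[1],q[2],q[3],q[0]]).as_matrix()
def save(name,s,im):
    d={k:v for k,v in im.items()}
    d['pos']=s['position'];d['rot']=s['ee_rot']
    np.savez('pics/%s.npz'%name,**d)
E
python3 - <<'E'
from h import *
for n in ['scene','side','wrist']:
    s,im=grab(n,n+'0.png'); save(n+'0',s,im)
    print(n,{k:np.round(v,4).tolist() for k,v in im.items() if k!='color'})
print(s)
E
```

```text
scene {'fx': 393.3351, 'fy': 393.3351, 'cx': 271.0043, 'cy': 200.2712, 'k1': -0.0333, 'R': [[0.7427, 0.6694, -0.0182], [0.3723, -0.4354, -0.8197], [-0.5566, 0.602, -0.5726]], 't': [-0.411, -0.0988, 1.4906]}
side {'fx': 546.8867, 'fy': 546.8867, 'cx': 289.3521, 'cy': 213.1711, 'k1': -0.0094, 'R': [[-0.9777, -0.2101, 0.0058], [-0.1488, 0.6728, -0.7247], [0.1483, -0.7094, -0.689]], 't': [0.5211, 0.133, 1.6614]}
wrist {'fx': 303.9623, 'fy': 303.9623, 'cx': 276.8807, 'cy': 207.5755, 'k1': -0.0524, 'tool_from_camera': [[0.0013, -0.9613, -0.2755, 0.0709], [1.0, 0.0013, 0.0003, 0.0014], [0.0, -0.2755, 0.9613, -0.1316], [0.0, 0.0, 0.0, 1.0]]}
{'clock': 0.1, 'qpos': array([ 1.09498950e+00,  2.76506392e-01,  1.50600423e+00, -2.84426378e-06,
        1.36070724e+00, -1.21020126e-01]), 'qd': array([-0.00167552, -0.00075059, -0.00284756,  0.00059872,  0.00135859,
       -0.00037997]), 'effort': array([ 2.21013390e-03, -4.17700052e+01, -2.46405762e+01, -1.62996639e-04,
        5.80818829e-03,  4.23008589e-05]), 'position': array([0.19955569, 0.5387744 , 0.24154158]), 'ee_rot': array([-2.37579469e-04,  1.76464083e-01,  9.84306744e-01, -7.77098019e-04]), 'contact_force': array([-0.20050218, -0.05602624,  0.97966017]), 'moment': array([ 3.54868250e-02, -7.41940709e-05,  1.60405323e-02]), 'width': 0.08538508646334958}
```

View pics/scene0.png

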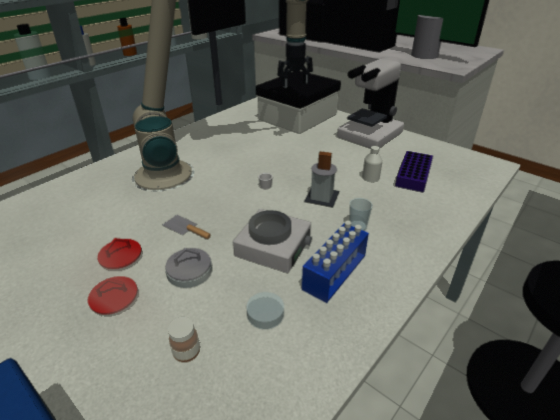

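View pics/side0.png

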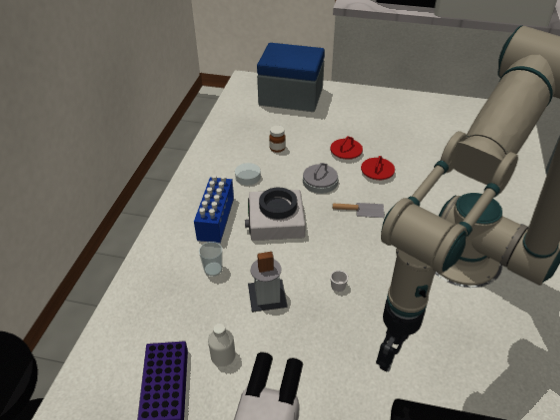

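View pics/wrist0.png

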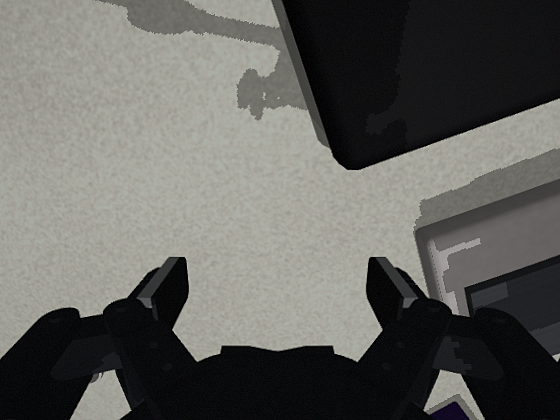

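The scene view shows the holder with lifter around (322,180), the pot at (272,240) with ring at (270,228), and the grey lid at (188,265). In the side view they are at (266,280), (277,210) and (320,176). I'll zoom in for precise pixels.

Run:
```python
import cv2
a=cv2.imread('pics/scene0.png'); b=cv2.imread('pics/side0.png')
cv2.imwrite('pics/z1.png',cv2.resize(a[140:300,150:350],(800,640),interpolation=cv2.INTER_CUBIC)[:600])
cv2.imwrite('pics/z2.png',cv2.resize(b[150:320,220:400],None,fx=3.5,fy=3.5,interpolation=cv2.INTER_CUBIC))
```

```text
(no output)
```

View pics/z1.png

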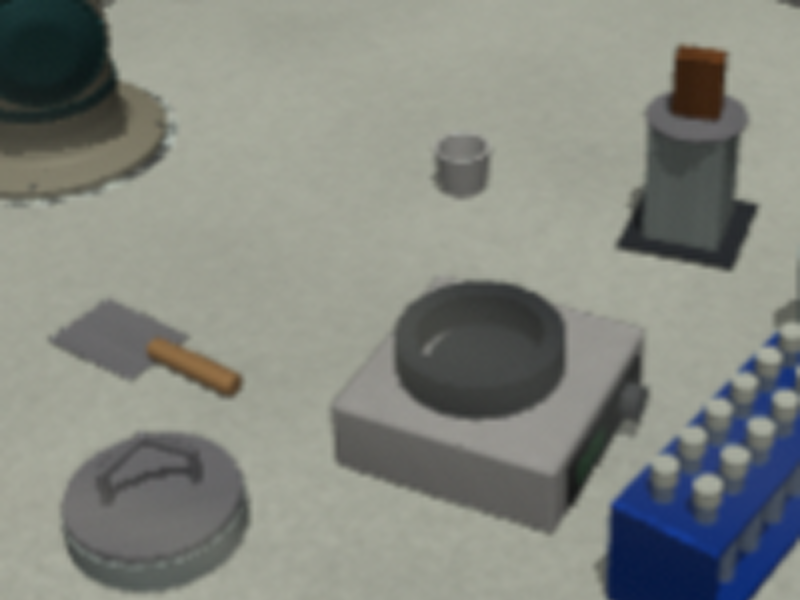

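View pics/z2.png

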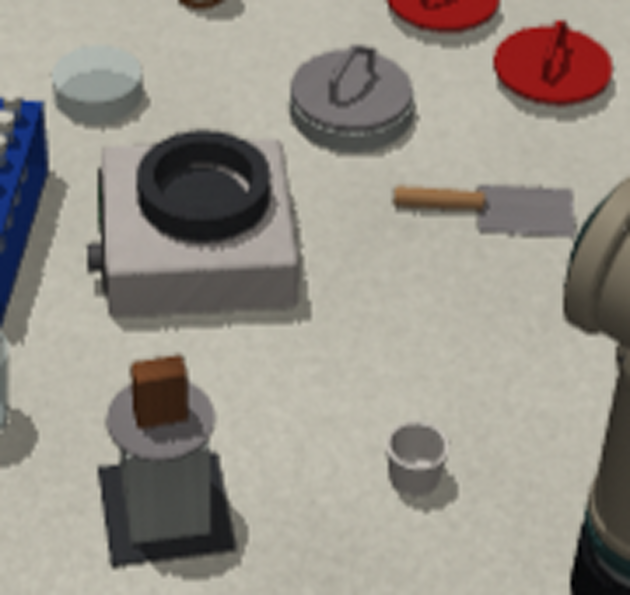

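```bash
cat >> h.py <<'E'
def cam(im,pos=None,rot=None):
    """returns R,t world->cam"""
    if 'R' in im: return np.array(im['R']),np.array(im['t'])
    T=np.array(im['tool_from_camera']); Rw=q2R(rot)
    Rc=Rw@T[:3,:3]; c=Rw@T[:3,3]+pos
    return Rc.T,-Rc.T@c
def proj(im,X,pos=None,rot=None):
    R,t=cam(im,pos,rot); p=np.atleast_2d(X)@R.T+t
    r=p[:,:2]/p[:,2:]; r=r*(1+im['k1']*(r**2).sum(1,keepdims=True))
    return r*[im['fx'],im['fy']]+[im['cx'],im['cy']]
def back(im,uv,z,pos=None,rot=None):
    R,t=cam(im,pos,rot); d=(np.atleast_2d(uv)-[im['cx'],im['cy']])/[im['fx'],im['fy']]
    s=d.copy()
    for _ in range(20): s=d/(1+im['k1']*(s**2).sum(1,keepdims=True))
    ray=np.c_[s,np.ones(len(s))]@R; c=-R.T@t
    return c+ray*((z-c[2])/ray[:,2:])
E
python3 - <<'E'
from h import *
S=dict(np.load('pics/scene0.npz'));D=dict(np.load('pics/side0.npz'))
f1=lambda p:np.array(p)/4+[150,140]; f2=lambda p:np.array(p)/3.5+[220,150]
def both(n,a,b,z):
    print(n,np.round(back(S,f1(a),z)[:,:2],4).tolist() if a else '',np.round(back(D,f2(b),z)[:,:2],4).tolist() if b else '')
both('guard',[(696,115)],[(161,421)],.114)
both('ring',[(480,333)],[(204,179)],.09)
both('lid',[(155,496)],[(352,90)],.033)
both('looppeak',[(147,438)],[(361,50)],.081)
both('loop feet',[(103,495),(197,470)],[(342,100),(372,82)],.035)
both('gripTop',[(678,46),(727,50),(722,75),(672,70)],[(132,364),(183,357),(188,383),(136,391)],.17)
both('potcorners',[(643,328),(550,478),(332,407)],[(102,148),(284,142),(298,264),(104,278)],.06)
both('foot',[(757,205),(733,268),(618,246)],[(98,466),(235,548),(113,564)],.003)
both('crucible',[(463,148)],[(417,440)],.042)
both('spatula',[(50,338),(110,300),(240,385)],[(395,190),(573,190)],.003)
E
```

```text
guard [[0.5501, 0.2644]] [[0.5393, 0.2725]]
ring [[0.5877, -0.0397]] [[0.5751, -0.0293]]
lid [[0.4919, -0.2574]] [[0.4765, -0.2487]]
looppeak [[0.4899, -0.2539]] [[0.4706, -0.2528]]
loop feet [[0.4668, -0.2808], [0.4954, -0.224]] [[0.4831, -0.2291], [0.459, -0.2628]]
gripTop [[0.5288, 0.2639], [0.5625, 0.2835], [0.5831, 0.2472], [0.5488, 0.2287]] [[0.5612, 0.269], [0.5255, 0.2539], [0.5158, 0.2785], [0.5516, 0.2944]]
potcorners [[0.6473, 0.0693], [0.6969, -0.0941], [0.5398, -0.1382]] [[0.685, -0.0826], [0.5213, -0.1276], [0.4779, 0.0283], [0.6387, 0.0814]]
foot [[0.5749, 0.3313], [0.6125, 0.2404], [0.5214, 0.2038]] [[0.6037, 0.2394], [0.4756, 0.2966], [0.5662, 0.3323]]
crucible [[0.3593, 0.189]] [[0.3484, 0.1882]]
spatula [[0.2607, -0.1845], [0.2563, -0.1229], [0.4179, -0.1237]] [[0.416, -0.1465], [0.25, -0.1833]]
```

Emit:
move_arm:
  series:
    - [[0.01,-0.009,0.006,0,0,0.02,0.0854],[0.02,-0.018,0.006,0,0,0.05,0.0854],[0.02,-0.018,0.006,0,0,0.05,0.0854],[0.02,-0.018,0.006,0,0,0.05,0.0854],[0.02,-0.018,0.006,0,0,0.05,0.0854],[0.02,-0.018,0.006,0,0,0.05,0.0854],[0.02,-0.018,0.006,0,0,0.05,0.0854],[0.02,-0.018,0.006,0,0,0.05,0.0854],[0.02,-0.018,0.006,0,0,0.05,0.0854],[0.02,-0.018,0.006,0,0,0.05,0.0854],[0.02,-0.018,0,0,0,0.05,0.0854],[0.02,-0.018,0,0,0,0.05,0.0854],[0.02,-0.018,0,0,0,0.05,0.0854],[0.02,-0.018,0,0,0,0.05,0.0854],[0.02,-0.017,0,0,0,0.05,0.0854],[0.02,-0.013,0,0,0,0.03,0.0854],[0.01,-0.005,0,0,0,0,0.0854],[0,0,0,0,0,0,0.0854],[0,0,0,0,0,0,0.0854]]

```text
clock: 1.73
position: [0.5193, 0.2615, 0.3018]
ee_rot: [-0.001, -0.196, 0.981, 0.0]
contact_force: [-0.0, 0.6, -0.4]
width: 0.0854
```

Run:
```python
from h import *
s,im=grab('wrist','w1.png'); save('w1',s,im); print(s['clock'],s['position'],s['ee_rot'],s['qpos'],s['qd'])
a=cv2.imread('pics/w1.png'); cv2.imwrite('pics/w1z.png',cv2.resize(a,None,fx=1.4,fy=1.4,interpolation=cv2.INTER_CUBIC))
```

```text
1.7333 [0.51931391 0.2614801  0.30181053] [-9.27647604e-04 -1.95651666e-01  9.80672901e-01  4.76534328e-04] [ 3.46059701e-01  2.60248110e-01  1.38122355e+00  1.22106277e-03
  1.50181413e+00 -1.61866587e+00] [ 0.0237579  -0.01732299  0.01392526  0.00497768  0.00441948 -0.0040602 ]
```

View pics/w1z.png

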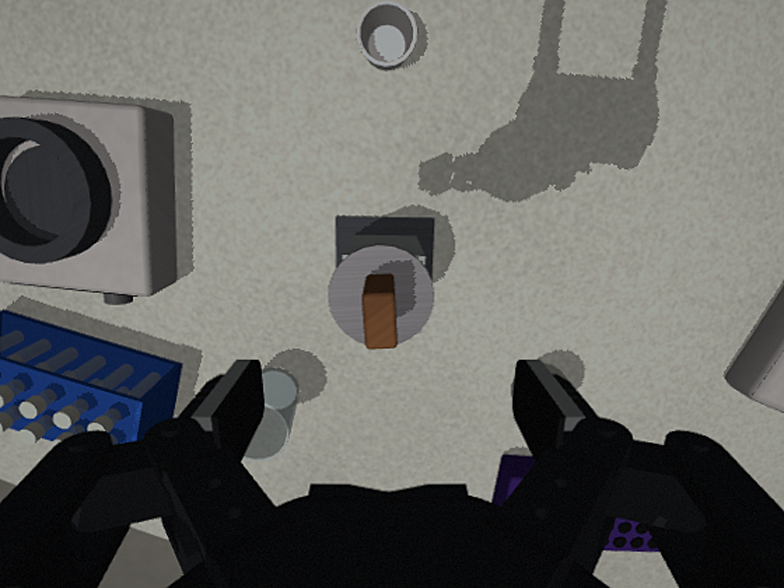

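Wrist view: the guard disc is at (381,296) in the zoomed image, the grip top at (365–397, 292–349), the beaker at (275,415) and the pot on the left.

Run:
```python
from h import *
W=dict(np.load('pics/w1.npz'))
def b(n,p,z):
    X=back(W,np.array(p)/1.4,z,W['pos'],W['rot']); print(n,np.round(X[:,:2],4).tolist())
    return X
b('guard c',[(381,296)],.114); 
b('guard l/r',[(328,296),(434,296)],.114)
g=b('grip',[(363,293),(395,291),(397,347),(367,349)],.17); print(g.mean(0))
for i in range(4): d=g[(i+1)%4]-g[i]; print(np.hypot(*d[:2]),np.degrees(np.arctan2(d[1],d[0])))
b('foot',[(336,216),(434,218)],.003)
b('beaker top',[(262,430)],.085); b('beaker bot',[(280,388)],0)
b('rack',[(182,362),(140,442),(5,310)],.08)
b('crucible',[(388,34)],.042)
b('ring',[(40,190)],.09)
```

```text
guard c [[0.5445, 0.2686]]
guard l/r [[0.5605, 0.2302], [0.5285, 0.307]]
grip [[0.5314, 0.2514], [0.5222, 0.27], [0.5576, 0.2864], [0.5667, 0.2684]]
[0.54445777 0.26903144 0.17      ]
0.020678935858054207 116.33617889515072
0.039052865493649225 24.88748365294892
0.020170294608333982 -63.256675696163995
0.03918662985623437 -154.36299267214304
foot [[0.5156, 0.2062], [0.4796, 0.2979]]
beaker top [[0.719, 0.2178]]
beaker bot [[0.7222, 0.2155]]
rack [[0.6832, 0.1271], [0.7851, 0.1094], [0.6994, -0.0414]]
crucible [[0.3527, 0.1947]]
ring [[0.5751, -0.0207]]
```

Emit:
move_arm:
  series:
    - [[0.006,0.002,-0.005,0,0,0.02,0.0854],[0.01,0.003,-0.01,0,0,0.02,0.0854],[0.0092,0.0025,-0.01,0,0,0.01,0.0854],[0,0,-0.02,0,0,0,0.07],[0,0,-0.02,0,0,0,0.07],[0,0,-0.02,0,0,0,0.06],[0,0,-0.02,0,0,0,0.06],[0,0,-0.02,0,0,0,0.06],[0,0,-0.015,0,0,0,0.06],[0,0,-0.015,0,0,0,0.06],[0,0,-0.01,0,0,0,0.06],[0,0,0,0,0,0,0.06],[0,0,0,0,0,0,0.04],[0,0,0,0,0,0,0.03],[0,0,0,0,0,0,0.025],[0,0,0,0,0,0,0.02],[0,0,0,0,0,0,0.01],[0,0,0,0,0,0,0.01],[0,0,0,0,0,0,0.01]]
  newtons: 50

```text
clock: 3.37
position: [0.546, 0.2688, 0.1386]
ee_rot: [0.001, -0.221, 0.975, 0.0]
contact_force: [1.3, -2.1, 5.5]
width: 0.0216
```

Run:
```python
from h import *
s,im=grab('wrist','w2.png'); print(s)
```

```text
{'clock': 3.3667, 'qpos': array([ 3.43319800e-01,  3.96108275e-01,  1.59139225e+00, -3.52094211e-04,
        1.15122837e+00, -1.67254897e+00]), 'qd': array([ 1.64812730e-03, -7.36577955e-04,  5.57542205e-06,  1.09571758e-04,
        1.81831379e-03, -7.19757790e-04]), 'effort': array([ 1.07886035e+00, -4.31757581e+01, -1.99969053e+01,  4.74426225e-01,
        1.51396072e-01,  3.42231849e-02]), 'position': array([0.54598361, 0.26875661, 0.1385723 ]), 'ee_rot': array([ 1.44083063e-03, -2.20773504e-01,  9.75324040e-01,  1.28190520e-05]), 'contact_force': array([ 1.27369615, -2.12259134,  5.4956269 ]), 'moment': array([-0.12566617, -0.12938085,  0.01589491]), 'width': 0.021606174609209272}
```

View pics/w2.png

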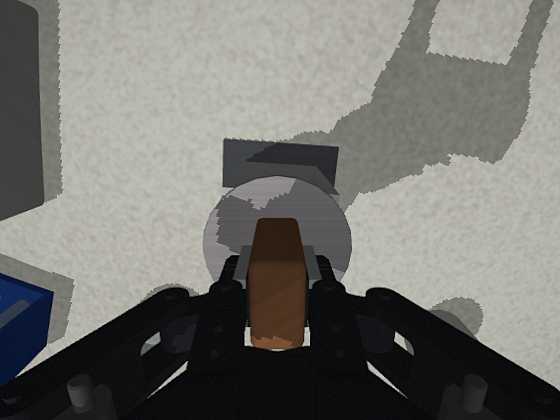

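Emit:
move_arm:
  series:
    - [[0,0,0.003,0,0,0,0.01],[0,0,0.007,0,0,0,0.01],[0,0,0.015,0,0,0,0.01],[0,0,0.02,0,0,0,0.01],[0,0,0.02,0,0,0,0.01],[0,0,0.02,0,0,0,0.01],[0,0,0.02,0,0,0,0.01],[0,0,0.02,0,0,0,0.01],[0,0,0.02,0,0,0,0.01],[0,0,0.01,0,0,0,0.01],[0,0,0.005,0,0,0,0.01]]
  newtons: 90

```text
clock: 4.33
position: [0.5451, 0.269, 0.2988]
ee_rot: [0.001, -0.221, 0.975, 0.0]
contact_force: [-0.0, -0.0, -2.2]
width: 0.0213
```

Run:
```python
from h import *
for n in ['scene','side']:
    s,im=grab(n,n+'3.png'); save(n+'3',s,im)
    p=proj(im,s['position']-[0,0,.06])[0].astype(int); print(p)
    a=cv2.imread('pics/%s3.png'%n); c=a[max(p[1]-70,0):p[1]+70,p[0]-90:p[0]+90]
    cv2.imwrite('pics/%s3z.png'%n,cv2.resize(c,None,fx=4,fy=4,interpolation=cv2.INTER_CUBIC))
print(s['clock'],s['position'],s['ee_rot'],s['contact_force'],s['width'])
```

```text
[325 132]
[262 236]
4.3833 [0.54516216 0.26899816 0.2987206 ] [ 8.84465924e-04 -2.20837092e-01  9.75310265e-01  2.88216340e-04] [ 0.32578187 -0.67874915 -1.07077833] 0.02096732871907552
```

View pics/scene3z.png

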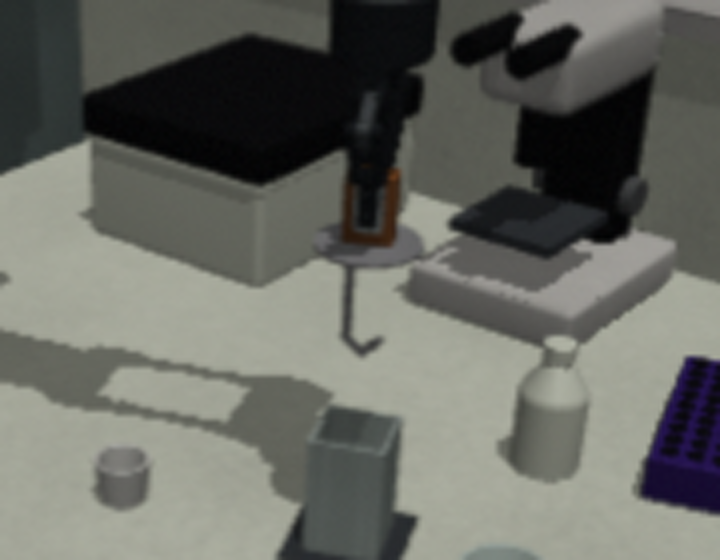

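View pics/side3z.png

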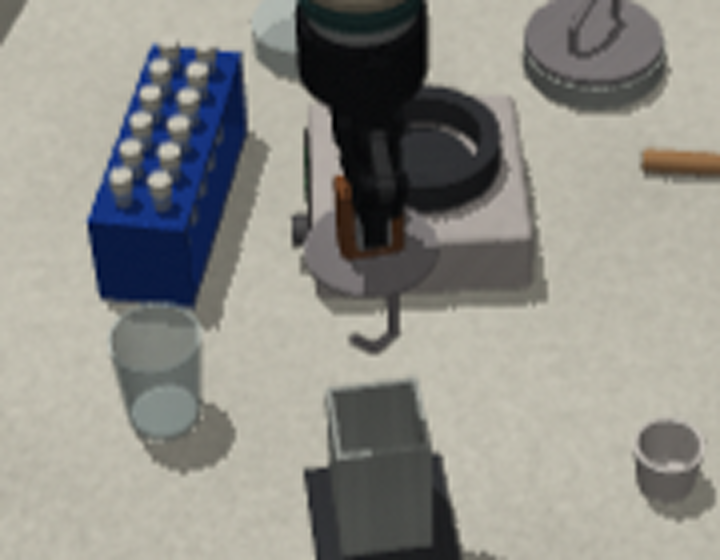

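The hook tip points away from the base, along lifter +x at a heading of about 25°. Next I'll go beyond the pot, turned toward the loop, so the wrist camera sees the ring.

Emit:
move_arm:
  series:
    - [[0.002,-0.008,0,0,0,-0.02,0.01],[0.004,-0.014,0,0,0,-0.05,0.01],[0.006,-0.021,0,0,0,-0.06,0.01],[0.006,-0.021,0,0,0,-0.06,0.01],[0.006,-0.021,0,0,0,-0.06,0.01],[0.006,-0.021,0,0,0,-0.06,0.01],[0.006,-0.021,0,0,0,-0.06,0.01],[0.006,-0.021,0,0,0,-0.06,0.01],[0.006,-0.021,0,0,0,-0.06,0.01],[0.006,-0.021,0,0,0,-0.06,0.01],[0.006,-0.021,0,0,0,-0.06,0.01],[0.006,-0.021,0,0,0,-0.06,0.01],[0.006,-0.021,0,0,0,-0.06,0.01],[0.006,-0.021,0,0,0,-0.06,0.01],[0.006,-0.021,0,0,0,-0.06,0.01],[0.006,-0.021,0,0,0,-0.06,0.01],[0.006,-0.016,0,0,0,-0.06,0.01],[0.004,-0.006,0,0,0,0,0.01],[0,0,0,0,0,0,0.01],[0,0,0,0,0,0,0.01]]

```text
clock: 6.1
position: [0.6444, -0.069, 0.2961]
ee_rot: [-0.001, 0.259, 0.966, 0.0]
contact_force: [-0.1, 0.7, -1.3]
width: 0.0213
```

Run:
```python
from h import *
s,im=grab('wrist','w4.png'); save('w4',s,im); print(s['clock'],s['position'],s['ee_rot'],s['qpos'],s['contact_force'],s['width'])
a=cv2.imread('pics/w4.png'); cv2.imwrite('pics/w4z.png',cv2.resize(a,None,fx=1.4,fy=1.4,interpolation=cv2.INTER_CUBIC))
```

```text
6.1 [ 0.64443779 -0.0690392   0.29605672] [-1.42266001e-03  2.59216946e-01  9.65817982e-01  4.20928602e-04] [-2.14543266e-01  3.68052736e-01  1.23696787e+00  9.76962697e-04
  1.53937404e+00 -1.26094837e+00] [-0.06724276  0.66120747 -1.33750057] 0.021306439071766586
```

View pics/w4z.png

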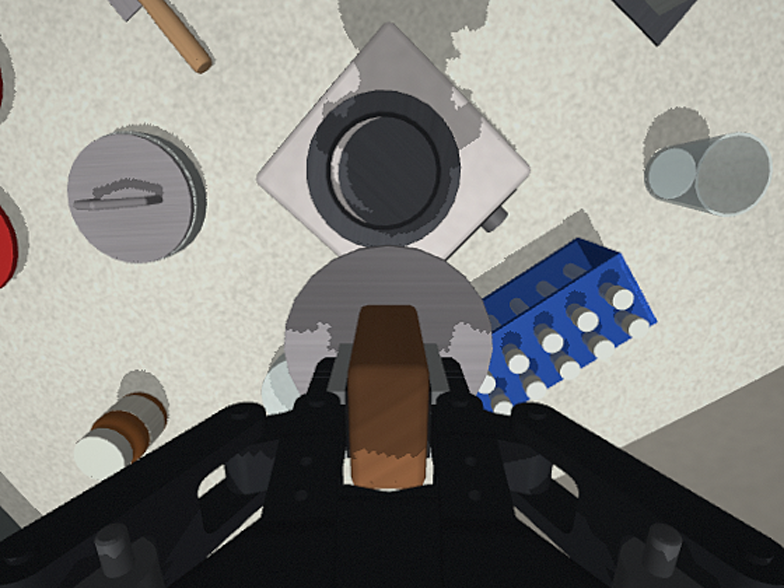

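```bash
cat > fit.py <<'E'
from h import *
from scipy.optimize import minimize
def circfit(f,z,radii,x0,sign=None,vis=None):
    W=dict(np.load('pics/%s.npz'%f)); g=cv2.cvtColor(W['color'],cv2.COLOR_RGB2GRAY).astype(np.float32)
    g=cv2.GaussianBlur(g,(0,0),.8); pos,rot=(W['pos'],W['rot']) if 'R' not in W else (None,None)
    th=np.linspace(0,2*np.pi,180,endpoint=False); u=np.c_[np.cos(th),np.sin(th),0*th]
    def samp(c,r,zz):
        p=proj(W,np.array([c[0],c[1],zz])+r*u,pos,rot).astype(np.float32)
        v=cv2.remap(g,p[None,:,0],p[None,:,1],cv2.INTER_LINEAR)[0]
        if vis: v=np.where((p[:,1]<vis),v,np.nan)
        return v
    def cost(c):
        t=0
        for r in radii:
            d=samp(c,r+.0015,z)-samp(c,r-.0015,z); t-=np.nanmean(np.minimum(np.abs(d),30))
        return t
    best=min(((cost((x0[0]+a,x0[1]+b)),a,b) for a in np.arange(-.015,.0151,.001) for b in np.arange(-.015,.0151,.001)))
    r=minimize(cost,[x0[0]+best[1],x0[1]+best[2]],method='Nelder-Mead',options=dict(initial_simplex=[[x0[0]+best[1],x0[1]+best[2]],[x0[0]+best[1]+.001,x0[1]+best[2]],[x0[0]+best[1],x0[1]+best[2]+.001]]))
    return r.x,r.fun
E
python3 - <<'E'
from fit import *
W=dict(np.load('pics/w4.npz'))
print('ring outer',circfit('w4',.09,[.06],(.578,-.03),vis=174))
print('ring inner',circfit('w4',.09,[.044],(.578,-.03),vis=174))
print('ring both',circfit('w4',.09,[.044,.06],(.578,-.03),vis=174))
print('lid',circfit('w4',.033,[.06],(.483,-.253)))
for n in ['scene0','side0']:
    print(n,'ring',circfit(n,.09,[.06,.044],(.582,-.034)),'lid',circfit(n,.033,[.06],(.484,-.253)))
b=lambda p,z:np.round(back(W,np.array(p)/1.4,z,W['pos'],W['rot'])[:,:2],4).tolist()
print('pot corners',b([(390,22),(257,180),(529,170)],.06))
print('loop',b([(77,204),(160,199)],.059), b([(118,203)],.081))
a=cv2.imread('pics/w4.png')[80:200,30:160]; cv2.imwrite('pics/w4l.png',cv2.resize(a,None,fx=5,fy=5,interpolation=cv2.INTER_CUBIC))
E
```

```text
ring outer (array([ 0.583, -0.037]), np.float64(-30.0))
ring inner (array([ 0.58296829, -0.03618977]), np.float64(-23.83169937133789))
ring both (array([ 0.58296829, -0.03618977]), np.float64(-53.83169937133789))
lid (array([ 0.48412179, -0.25523875]), np.float64(-27.187440872192383))
scene0 ring (array([ 0.58487913, -0.03884487]), np.float64(-18.870586395263672)) lid (array([ 0.48467259, -0.25493094]), np.float64(-12.39721965789795))
side0 ring (array([ 0.57944137, -0.03735371]), np.float64(-27.093767166137695)) lid (array([ 0.48033408, -0.25677383]), np.float64(-14.242884635925293))
pot corners [[0.4873, 0.0253], [0.5351, -0.1317], [0.6423, 0.0708]]
loop [[0.4696, -0.2817], [0.5049, -0.2141]] [[0.494, -0.2358]]
```

View pics/w4l.png

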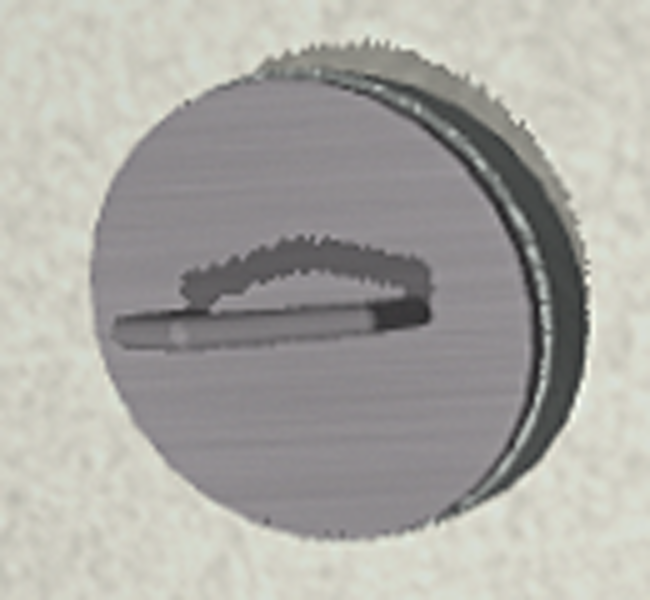

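Run:
```python
from h import *
W=dict(np.load('pics/w4.npz'))
c=np.array([.4841,-.2552])
f=lambda x,y,z:back(W,np.array([[30+x/5,80+y/5]]),z,W['pos'],W['rot'])[0]
L=f(124,330,.059);R=f(424,312,.035);print(L,R,np.hypot(*(L-R)[:2]),np.degrees(np.arctan2(*(R-L)[1::-1])),(L+R)/2)
a=cv2.resize(cv2.imread('pics/w4.png')[80:200,30:160],None,fx=5,fy=5,interpolation=cv2.INTER_CUBIC)
for yaw,col in((57,(0,0,255)),(61,(0,255,0)),(65,(255,0,0))):
    e=np.array([np.cos(np.radians(yaw)),np.sin(np.radians(yaw))])
    P=[np.r_[c+e*y,z] for y,z in((-.03,.033),(-.03,.059),(0,.081),(.03,.059),(.03,.033))]
    p=(proj(W,np.array(P),W['pos'],W['rot'])-[30,80])*5
    cv2.polylines(a,[p.astype(np.int32)],False,col,1)
cv2.imwrite('pics/w4m.png',a)
```

```text
[ 0.4697057  -0.28216114  0.059     ] [ 0.5003936  -0.22548406  0.035     ] 0.06445182509437113 61.56659305623628 [ 0.48504965 -0.2538226   0.047     ]
```

View pics/w4m.png

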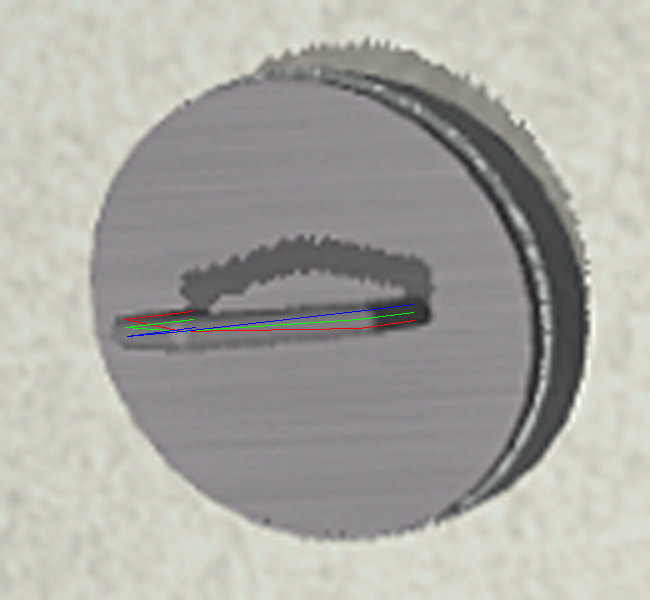

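Emit:
move_arm:
  series:
    - [[-0.006,-0.005,0,0,0,0.01,0.01],[-0.012,-0.0105,0,0,0,0.01,0.01],[-0.016,-0.014,0,0,0,0,0.01],[-0.016,-0.014,0,0,0,0,0.01],[-0.016,-0.014,0,0,0,0,0.01],[-0.016,-0.014,0,0,0,0,0.01],[-0.016,-0.014,0,0,0,0,0.01],[-0.016,-0.014,0,0,0,0,0.01],[-0.016,-0.014,0,0,0,0,0.01],[-0.016,-0.014,-0.01,0,0,0,0.01],[-0.016,-0.014,-0.01,0,0,0,0.01],[-0.016,-0.014,-0.015,0,0,0,0.01],[-0.0094,-0.009,-0.015,0,0,0,0.01],[-0.004,-0.004,-0.015,0,0,0,0.01],[0,0,-0.013,0,0,0,0.01],[0,0,-0.008,0,0,0,0.01],[0,0,0,0,0,0,0.01],[0,0,0,0,0,0,0.01]]

```text
clock: 7.65
position: [0.4535, -0.2371, 0.2116]
ee_rot: [-0.0, 0.249, 0.968, 0.0]
contact_force: [-0.0, 0.5, -2.4]
width: 0.0211
```

```bash
cat > look.py <<'E'
from h import *
import sys
tag=sys.argv[1]; names=sys.argv[2].split(','); off=float(sys.argv[3]) if len(sys.argv)>3 else .1086
for n in names:
    s,im=grab(n,n+tag+'.png'); save(n+tag,s,im)
    R=q2R(s['ee_rot']); x=-R[:,0]; z=-R[:,2]; o=s['position']-off*z
    p=proj(im,o)[0].astype(int); x0,y0=max(p[0]-60,0),max(p[1]-60,0)
    a=cv2.imread('pics/%s%s.png'%(n,tag)); c=cv2.resize(a[y0:y0+100,x0:x0+120],None,fx=6,fy=6,interpolation=cv2.INTER_CUBIC)
    cv2.imwrite('pics/%s%sr.png'%(n,tag),c)
    P=np.array([o-.013*x+.08*z,o-.013*x,o-.015*z,o+.017*x+.005*z]); q=(proj(im,P)-[x0,y0])*6
    cv2.polylines(c,[q.astype(np.int32)],False,(0,255,0),1)
    cv2.imwrite('pics/%s%sz.png'%(n,tag),c)
print(s['clock'],s['position'],s['ee_rot'],s['contact_force'],s['moment'],s['width'])
E
python3 look.py 5 scene,side
```

```text
7.7 [ 0.45402672 -0.23753046  0.21209116] [ 6.27966684e-04  2.49169199e-01  9.68459748e-01 -1.77882774e-04] [ 0.52230511  1.00656766 -0.67135391] [ 0.0066524  -0.03394829  0.04964526] 0.020822119544026622
```

View pics/scene5z.png

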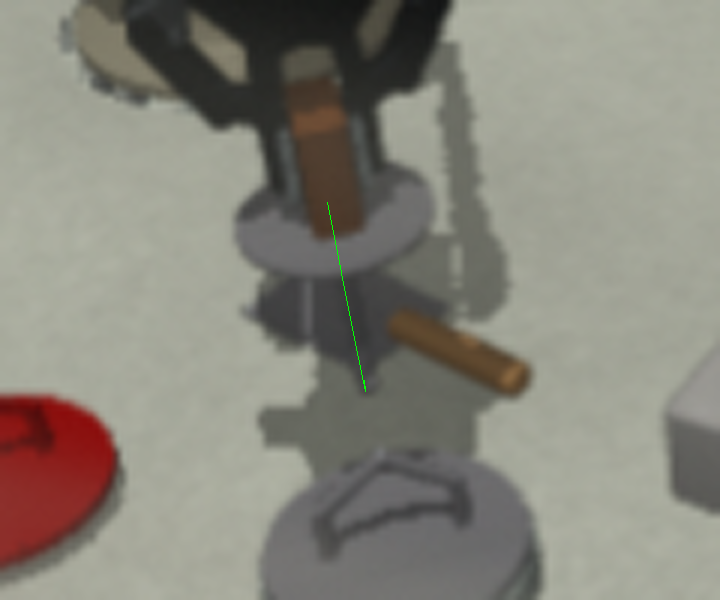

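View pics/side5z.png

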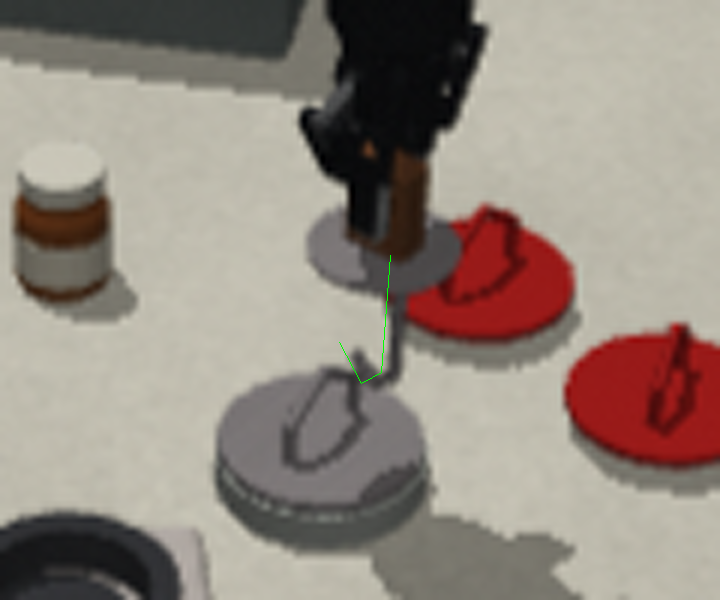

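Emit:
move_arm:
  series:
    - [[0,0,-0.01,0,0,0,0.01],[0,0,-0.014,0,0,0,0.01],[0,0,-0.01,0,0,0,0.01],[0,0,-0.005,0,0,0,0.01],[0,0,0,0,0,0,0.01],[0.003,-0.0017,0,0,0,0,0.01],[0.005,-0.0028,0,0,0,0,0.01],[0.005,-0.0028,0,0,0,0,0.01],[0.005,-0.0028,0,0,0,0,0.01],[0.005,-0.0028,0,0,0,0,0.01],[0.005,-0.0028,0,0,0,0,0.01],[0.004,-0.0021,0,0,0,0,0.01],[0,0,0,0,0,0,0.01],[0,0,0,0,0,0,0.01]]

```text
clock: 8.92
position: [0.4857, -0.2556, 0.1721]
ee_rot: [-0.0, 0.25, 0.968, 0.0]
contact_force: [-0.0, 0.8, -2.1]
width: 0.0213
```

```bash
python3 look.py 6 scene,side
```

```text
8.9667 [ 0.4853574  -0.25543235  0.17213184] [-4.06506275e-04  2.49702160e-01  9.68322587e-01  1.80883295e-04] [-0.66479102  0.48398525 -1.82872865] [ 0.03578313 -0.04237734  0.0392766 ] 0.02089119730840623
```

View pics/scene6r.png

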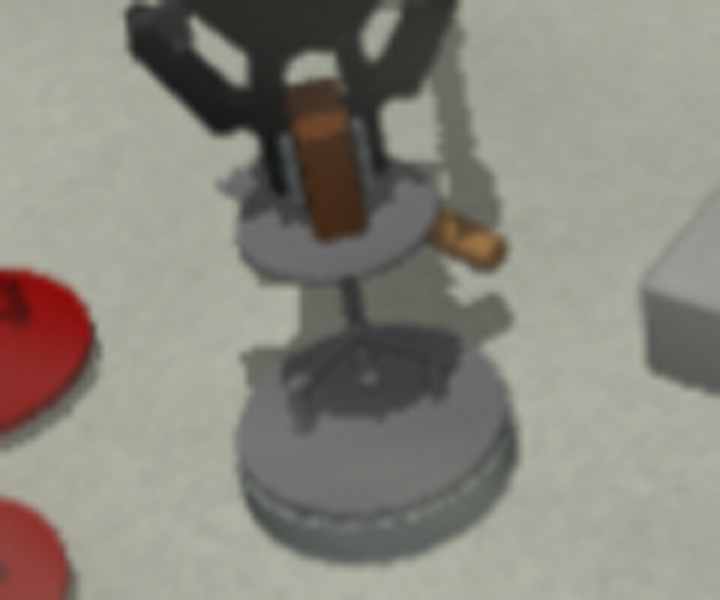

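View pics/side6r.png

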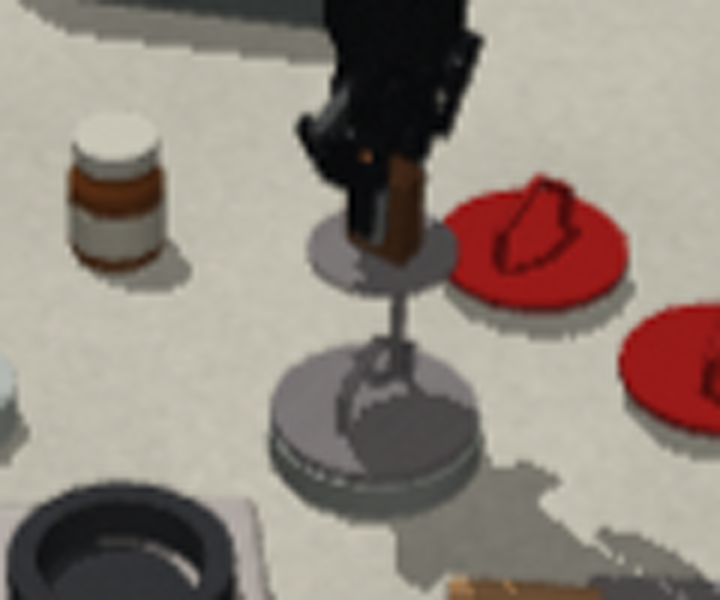

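Emit:
move_arm:
  series:
    - [[0,0,0.003,0,0,0,0.01],[0,0,0.004,0,0,0,0.01],[0,0,0.003,0,0,0,0.01],[0,0,0.0015,0,0,0,0.01],[0,0,0.001,0,0,0,0.01],[0,0,0.001,0,0,0,0.01],[0,0,0.001,0,0,0,0.01],[0,0,0.001,0,0,0,0.01],[0,0,0.001,0,0,0,0.01],[0,0,0.001,0,0,0,0.01],[0,0,0.001,0,0,0,0.01],[0,0,0.001,0,0,0,0.01],[0,0,0.001,0,0,0,0.01],[0,0,0.001,0,0,0,0.01],[0,0,0.001,0,0,0,0.01],[0,0,0.001,0,0,0,0.01],[0,0,0,0,0,0,0.01],[0,0,0,0,0,0,0.01]]

```text
clock: 10.52
position: [0.4856, -0.2556, 0.1959]
ee_rot: [0.0, 0.25, 0.968, 0.0]
contact_force: [0.1, 0.1, -6.0]
width: 0.0213
```

```bash
python3 look.py 7 scene,side
```

```text
10.5667 [ 0.48556797 -0.2555834   0.19586475] [4.13071748e-05 2.49730916e-01 9.68315272e-01 3.43998387e-05] [-0.46412735  0.33996177 -7.00965397] [ 0.02539247  0.0118378  -0.03513722] 0.021010699136291777
```

View pics/scene7r.png

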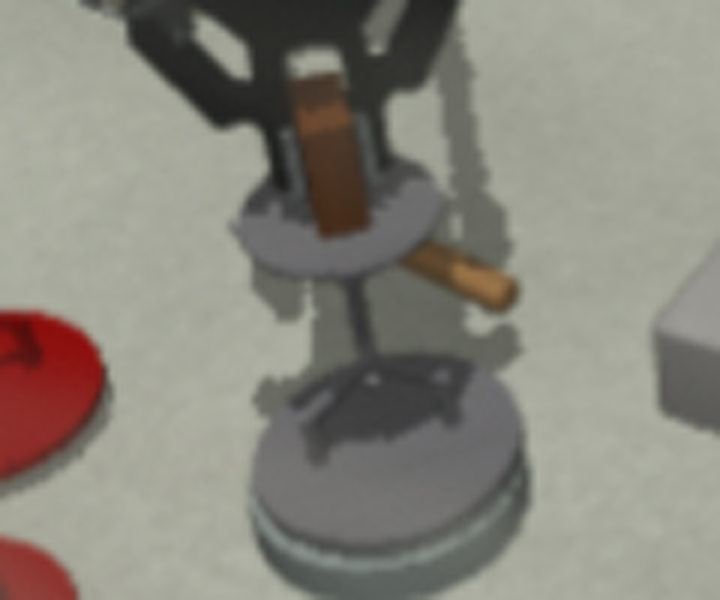

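View pics/side7r.png

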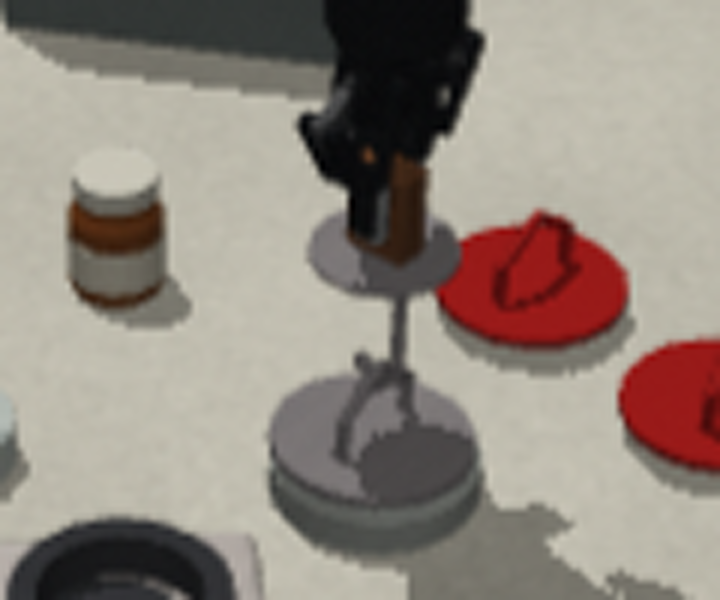

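Emit:
move_arm:
  series:
    - [[0,0,0.002,0,0,0,0.01],[0,0,0.004,0,0,0,0.01],[0,0,0.006,0,0,0,0.01],[0,0,0.008,0,0,0,0.01],[0,0,0.01,0,0,0,0.01],[0,0,0.01,0,0,0,0.01],[0,0,0.01,0,0,0,0.01],[0,0,0.01,0,0,0,0.01],[0,0,0.01,0,0,0,0.01],[0,0,0.01,0,0,0,0.01],[0,0,0.008,0,0,0,0.01],[0,0,0.006,0,0,0,0.01],[0,0,0.004,0,0,0,0.01],[0,0,0.002,0,0,0,0.01],[0,0,0,0,0,0,0.01],[0,0,0,0,0,0,0.01]]

```text
clock: 11.95
position: [0.4854, -0.2554, 0.2954]
ee_rot: [-0.0, 0.25, 0.968, 0.0]
contact_force: [-0.2, -0.3, -6.6]
width: 0.0209
```

Emit:
move_arm:
  series:
    - [[0.0008,0.002,0,0,0,0,0.01],[0.0018,0.004,0,0,0,0,0.01],[0.0027,0.006,0,0,0,0,0.01],[0.0036,0.008,0,0,0,0,0.01],[0.0045,0.01,0,0,0,0,0.01],[0.0053,0.012,0,0,0,0,0.01],[0.0058,0.013,0,0,0,0,0.01],[0.0058,0.013,0,0,0,0,0.01],[0.0058,0.013,0,0,0,0,0.01],[0.0058,0.013,0,0,0,0,0.01],[0.0058,0.013,0,0,0,0,0.01],[0.0058,0.013,0,0,0,0,0.01],[0.0058,0.013,0,0,0,0,0.01],[0.0058,0.013,0,0,0,0,0.01],[0.0058,0.013,0,0,0,0,0.01],[0.0058,0.013,0,0,0,0,0.01],[0.0049,0.011,0,0,0,0,0.01],[0.004,0.009,0,0,0,0,0.01],[0.0031,0.007,0,0,0,0,0.01],[0.0022,0.005,0,0,0,0,0.01]]

```text
clock: 13.62
position: [0.5768, -0.0504, 0.2958]
ee_rot: [-0.0, 0.249, 0.968, 0.0]
contact_force: [0.1, 0.1, -6.6]
width: 0.021
```

Emit:
move_arm:
  series:
    - [[0.0013,0.003,0,0,0,0,0.01],[0.0009,0.002,0,0,0,0,0.01],[0,0,0,0,0,0,0.01],[0,0,0,0,0,0,0.01],[0,0,0,0,0,0,0.01],[0,0,0,0,0,0,0.01],[0,0,0,0,0,0,0.01],[0,0,0,0,0,0,0.01],[0,0,0,0,0,0,0.01],[0,0,0,0,0,0,0.01]]

```text
clock: 14.45
position: [0.5787, -0.0467, 0.2959]
ee_rot: [0.0, 0.25, 0.968, 0.0]
contact_force: [0.9, -0.8, -6.7]
width: 0.0211
```

```bash
python3 look.py 8 scene,side
python3 - <<'E'
from h import *
s,im=grab('wrist','wrist8.png'); save('wrist8',s,im)
E
```

```text
14.5 [ 0.5786503  -0.04664489  0.29580799] [-7.43223594e-06  2.49769158e-01  9.68305410e-01  3.75671686e-05] [-0.23754244 -0.70773853 -6.41870332] [-0.00868149  0.00819608 -0.0586398 ] 0.02112383069228049
```

View pics/scene8r.png

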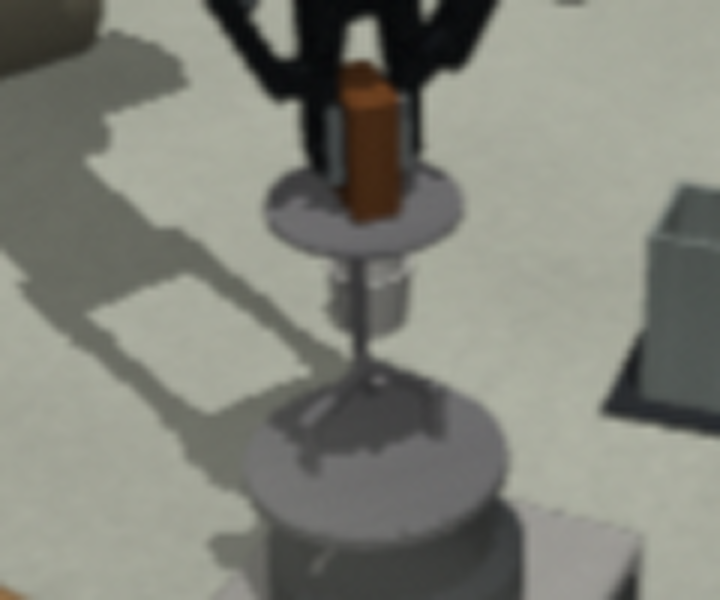

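View pics/side8r.png

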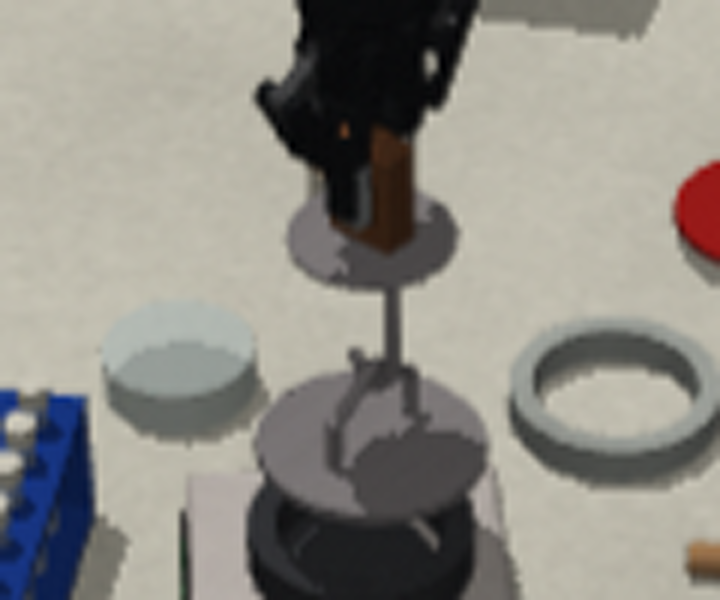

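View pics/wrist8.png

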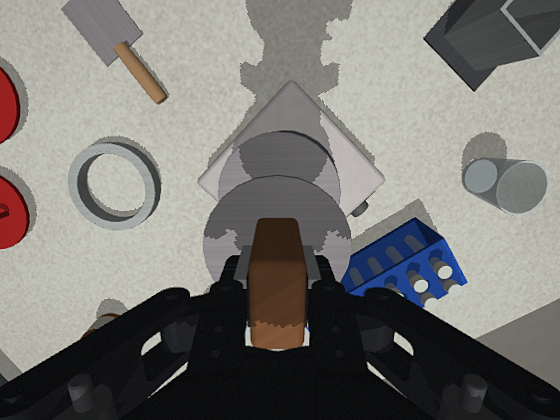

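Run:
```python
from fit import *
for z in(.137,.139,.141):
  for f,v in(('wrist8',172),('scene8',None),('side8',None)):
    print(z,f,circfit(f,z,[.06],(.581,-.045),vis=v))
# overlay
W=dict(np.load('pics/wrist8.npz'));a=cv2.imread('pics/wrist8.png')
th=np.linspace(0,2*np.pi,100);c,_=circfit('wrist8',.139,[.06],(.581,-.045),vis=172)
p=proj(W,np.c_[c[0]+.06*np.cos(th),c[1]+.06*np.sin(th),0*th+.139],W['pos'],W['rot'])
cv2.polylines(a,[p.astype(np.int32)],True,(0,255,0),1); cv2.imwrite('pics/w8o.png',cv2.resize(a[100:260,180:380],None,fx=4,fy=4)[:600])
```

```text
0.137 wrist8 (array([ 0.5782411 , -0.04158686]), np.float64(-29.029714584350586))
0.137 scene8 (array([ 0.57751994, -0.04035915]), np.float64(-10.551041603088379))
0.137 side8 (array([ 0.57457658, -0.04628017]), np.float64(-16.680931091308594))
0.139 wrist8 (array([ 0.57821048, -0.04154088]), np.float64(-29.091093063354492))
0.139 scene8 (array([ 0.57931181, -0.04243898]), np.float64(-10.653396606445312))
0.139 side8 (array([ 0.57408878, -0.04374837]), np.float64(-16.72866439819336))
0.141 wrist8 (array([ 0.57827143, -0.04144633]), np.float64(-29.11418342590332))
0.141 scene8 (array([ 0.58112522, -0.04458463]), np.float64(-10.735363006591797))
0.141 side8 (array([ 0.57358306, -0.0415604 ]), np.float64(-16.76570701599121))
```

View pics/w8o.png

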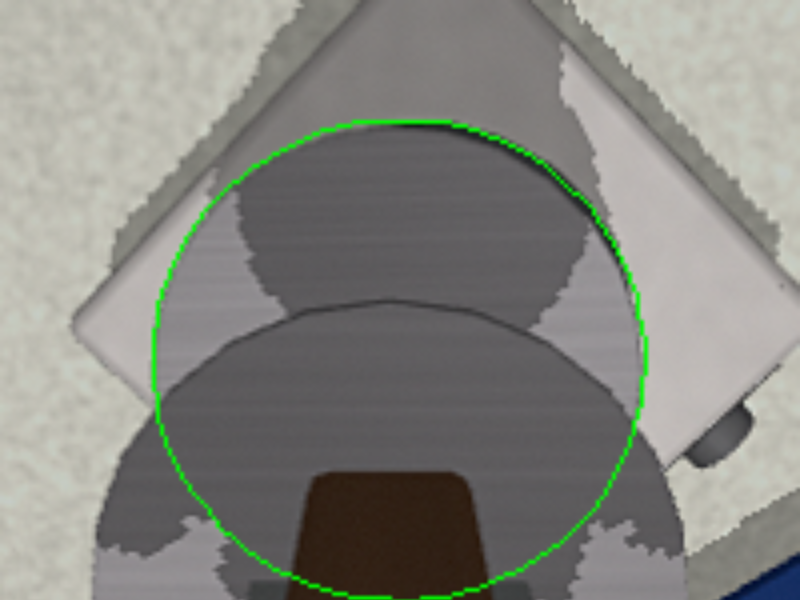

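Emit:
move_arm:
  series:
    - [[0.001,0.001,-0.001,0,0,0,0.01],[0.0015,0.0015,-0.002,0,0,0,0.01],[0.0015,0.0018,-0.003,0,0,0,0.01],[0.001,0.0012,-0.004,0,0,0,0.01],[0,0,-0.004,0,0,0,0.01],[0,0,-0.004,0,0,0,0.01],[0,0,-0.002,0,0,0,0.01],[0,0,-0.001,0,0,0,0.01],[0,0,0,0,0,0,0.01],[0,0,0,0,0,0,0.01],[0,0,0,0,0,0,0.01]]

```text
clock: 15.52
position: [0.5839, -0.0411, 0.2751]
ee_rot: [0.0, 0.25, 0.968, 0.0]
contact_force: [-0.0, -0.4, -7.0]
width: 0.0211
```

```bash
python3 look.py 9 scene,side
python3 - <<'E'
from fit import *
s,im=grab('wrist','wrist9.png'); save('wrist9',s,im)
z=s['position'][2]-.1566; print(z)
for f,v in(('wrist9',172),('scene9',None),('side9',None)):
    print(f,circfit(f,z,[.06],(.583,-.037),vis=v))
E
```

```text
15.5667 [ 0.58388645 -0.0411253   0.27515733] [4.04867013e-04 2.49769355e-01 9.68305267e-01 1.22393119e-04] [ 0.2414607   0.18124019 -6.063926  ] [0.00221321 0.00477501 0.05531599] 0.02081402864538939
0.11852438303116805
wrist9 (array([ 0.58277825, -0.03673878]), np.float64(-27.887161254882812))
scene9 (array([ 0.58606283, -0.0377188 ]), np.float64(-10.55860710144043))
side9 (array([ 0.58097656, -0.03792946]), np.float64(-16.677766799926758))
```

View pics/scene9r.png

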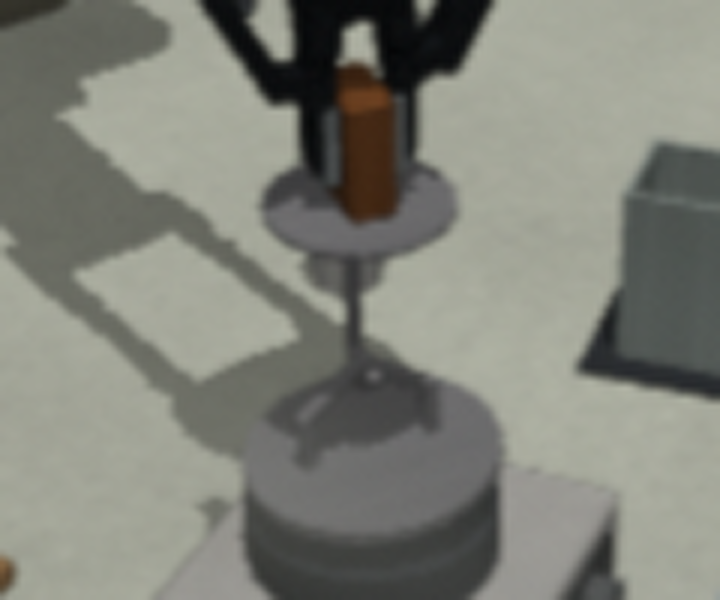

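View pics/side9r.png

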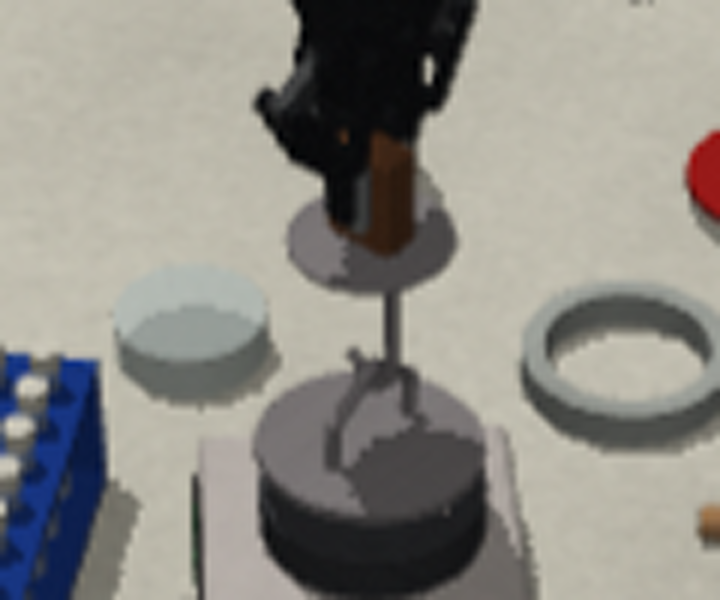

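Emit:
move_arm:
  series:
    - [[0,0,-0.001,0,0,0,0.01],[0,0,-0.001,0,0,0,0.01],[0,0,-0.001,0,0,0,0.01],[0,0,-0.001,0,0,0,0.01],[0,0,-0.001,0,0,0,0.01],[0,0,-0.001,0,0,0,0.01],[0,0,-0.001,0,0,0,0.01],[0,0,-0.001,0,0,0,0.01],[0,0,-0.001,0,0,0,0.01],[0,0,-0.001,0,0,0,0.01],[0,0,-0.001,0,0,0,0.01],[0,0,0,0,0,0,0.01],[0,0,0,0,0,0,0.01]]

```text
clock: 16.75
position: [0.5836, -0.0411, 0.2637]
ee_rot: [-0.0, 0.25, 0.968, 0.0]
contact_force: [0.1, 0.7, -6.6]
width: 0.0211
```

```bash
python3 look.py 10 side
```

```text
16.75 [ 0.58362354 -0.04108738  0.2637265 ] [-9.69745251e-05  2.49722297e-01  9.68317491e-01  2.92649845e-05] [ 0.14957108  0.65719067 -6.59506921] [0.00459035 0.02143245 0.02282863] 0.02113704174797058
```

View pics/side10r.png

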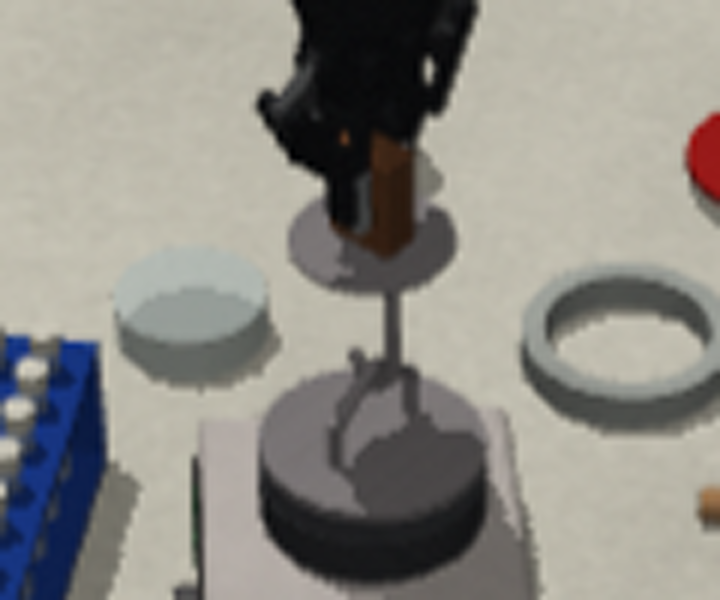

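The lifter still carries the full weight (-6.6 N), so the plug has entered the opening. I'll keep lowering.

Emit:
move_arm:
  series:
    - [[0,0,-0.001,0,0,0,0.01],[0,0,-0.001,0,0,0,0.01],[0,0,-0.001,0,0,0,0.01],[0,0,-0.001,0,0,0,0.01],[0,0,-0.001,0,0,0,0.01],[0,0,-0.001,0,0,0,0.01],[0,0,-0.001,0,0,0,0.01],[0,0,-0.001,0,0,0,0.01],[0,0,-0.001,0,0,0,0.01],[0,0,-0.001,0,0,0,0.01],[0,0,-0.001,0,0,0,0.01],[0,0,-0.001,0,0,0,0.01],[0,0,-0.001,0,0,0,0.01],[0,0,0,0,0,0,0.01],[0,0,0,0,0,0,0.01]]

```text
clock: 18.05
position: [0.5839, -0.0412, 0.2512]
ee_rot: [0.0, 0.25, 0.968, 0.0]
contact_force: [0.4, -0.2, -1.9]
width: 0.0207
```

```bash
python3 look.py 11 side,scene
```

```text
18.1 [ 0.58382816 -0.04117248  0.25116707] [3.76315685e-04 2.49721397e-01 9.68317656e-01 2.13879229e-06] [ 0.43801029 -0.37867196 -1.81290612] [ 0.01291884  0.00563332 -0.01716204] 0.020920066467342218
```

View pics/side11r.png

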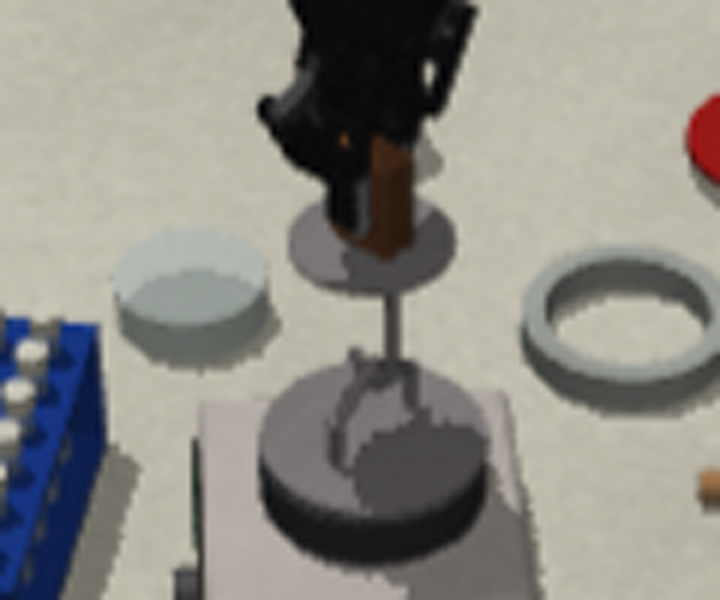

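View pics/scene11r.png

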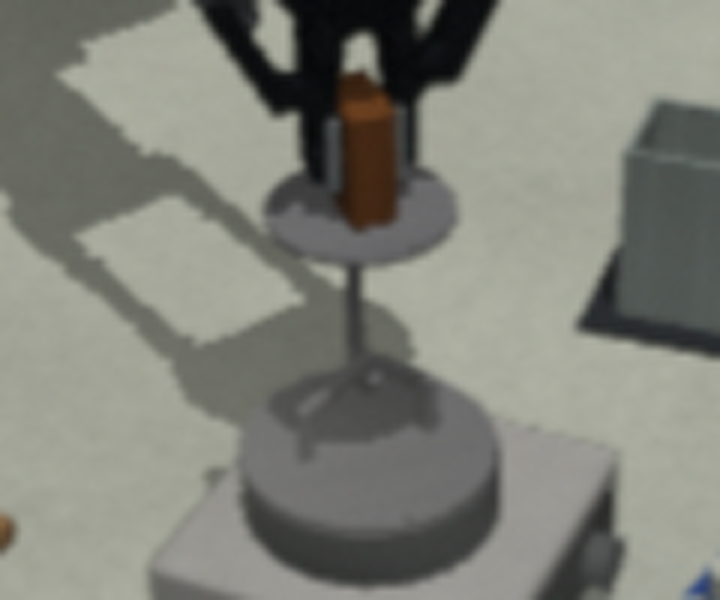

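Emit:
move_arm:
  series:
    - [[0,0,-0.002,0,0,0,0.01],[0,0,-0.003,0,0,0,0.01],[0,0,-0.003,0,0,0,0.01],[0,0,-0.003,0,0,0,0.01],[0,0,-0.002,0,0,0,0.01],[0,0,0,0,0,0,0.01],[0,0,0,0,0,0,0.01]]

```text
clock: 18.73
position: [0.5836, -0.0411, 0.2375]
ee_rot: [-0.0, 0.25, 0.968, 0.0]
contact_force: [0.1, 0.6, -1.6]
width: 0.0209
```

```bash
python3 look.py 12 side,scene
```

```text
18.7833 [ 0.58370321 -0.04111891  0.23776451] [-3.42850070e-05  2.49754007e-01  9.68309316e-01  5.07900326e-05] [ 0.0191392   1.51687787 -1.94630819] [-0.00791004  0.00067774  0.0213736 ] 0.02117167046040502
```

View pics/side12r.png

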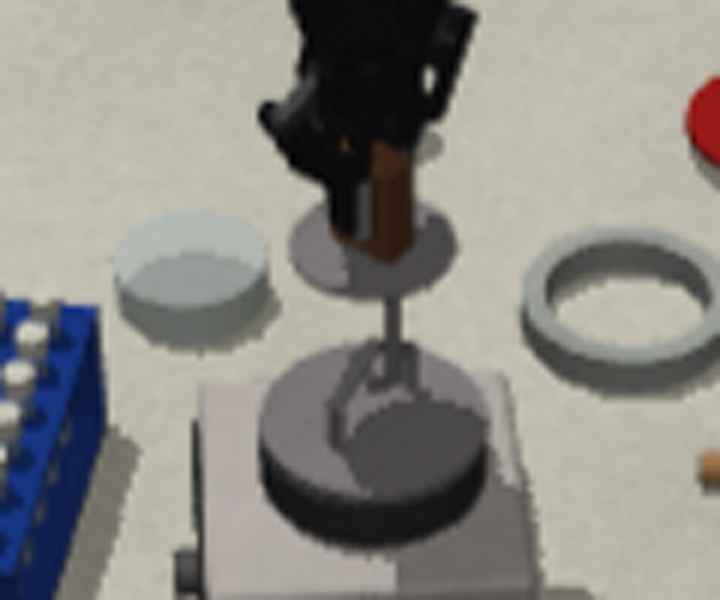

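View pics/scene12r.png

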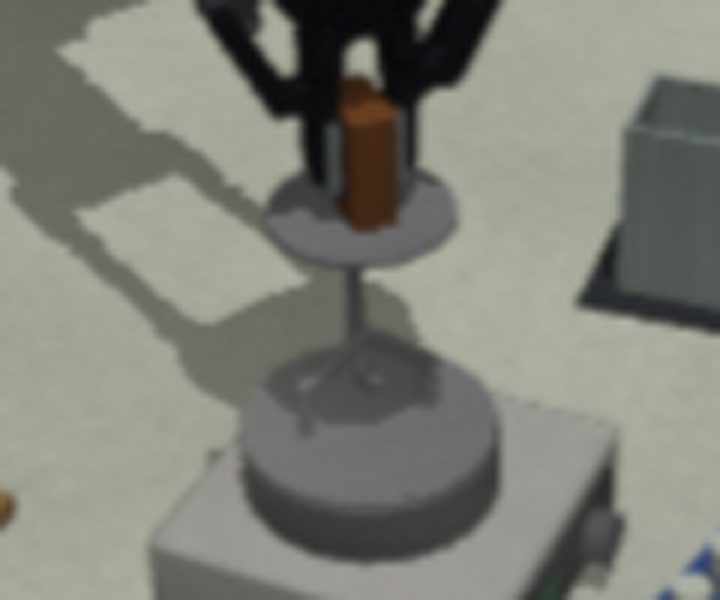

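The tip is below the bar, so I'll back out slowly and then rise.

Emit:
move_arm:
  series:
    - [[-0.001,0.0006,0,0,0,0,0.01],[-0.002,0.0011,0,0,0,0,0.01],[-0.002,0.0011,0,0,0,0,0.01],[-0.002,0.0011,0,0,0,0,0.01],[-0.002,0.0011,0,0,0,0,0.01],[-0.002,0.0011,0,0,0,0,0.01],[-0.002,0.0011,0,0,0,0,0.01],[-0.003,0.0016,0,0,0,0,0.01],[-0.003,0.0016,0,0,0,0,0.01]]

```text
clock: 19.58
position: [0.5644, -0.0305, 0.2378]
ee_rot: [-0.0, 0.25, 0.968, 0.0]
contact_force: [-0.2, 0.7, -1.5]
width: 0.0212
```

Emit:
move_arm:
  series:
    - [[-0.003,0.0016,0,0,0,0,0.01],[-0.003,0.0016,0,0,0,0,0.01],[-0.004,0.0022,0,0,0,0,0.01],[-0.005,0.0027,0,0,0,0,0.01],[-0.004,0.0022,0,0,0,0,0.01],[-0.002,0.001,0,0,0,0,0.01],[0,0,0,0,0,0,0.01]]

```text
clock: 20.17
position: [0.543, -0.019, 0.2379]
ee_rot: [-0.0, 0.25, 0.968, 0.0]
contact_force: [0.9, -0.6, -2.3]
width: 0.0212
```

```bash
python3 look.py 13 side,scene
```

```text
20.2167 [ 0.54346284 -0.01926367  0.23796028] [1.79278114e-04 2.49597081e-01 9.68349764e-01 9.29024474e-06] [-0.09967033  0.1318454  -2.32569612] [ 0.03329176 -0.00352002 -0.01866929] 0.021138049656815625
```

View pics/side13r.png

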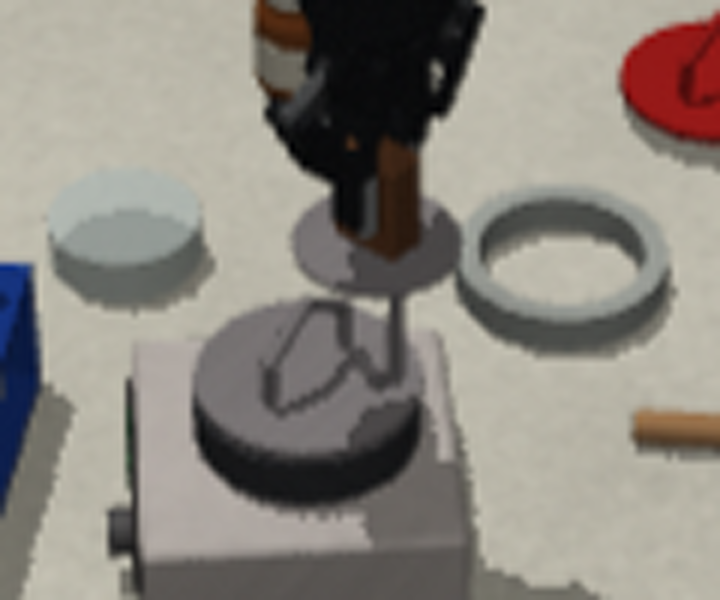

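View pics/scene13r.png

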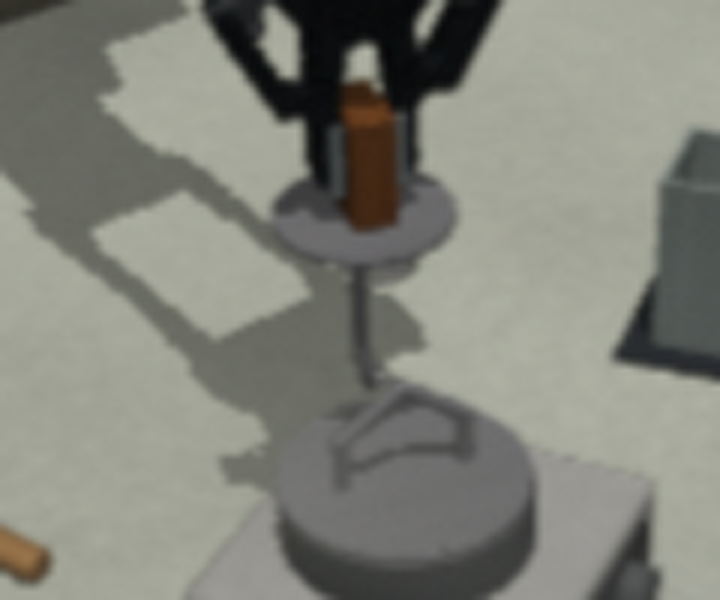

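Emit:
move_arm:
  series:
    - [[-0.005,0.003,0,0,0,0,0.01],[-0.008,0.004,0.003,0,0,0,0.01],[0,0,0.01,0,0,0,0.01],[0,0,0.02,0,0,0,0.01],[0,0,0.02,0,0,0,0.01],[0,0,0.01,0,0,0,0.01]]

```text
clock: 20.77
position: [0.5316, -0.0124, 0.3042]
ee_rot: [0.002, 0.25, 0.968, 0.0]
contact_force: [-0.1, -0.1, -1.0]
width: 0.0213
```

Emit:
move_arm:
  series:
    - [[0,0.006,0,0,0,0.025,0.01],[0.001,0.012,0,0,0,0.054,0.01],[0.001,0.018,0,0,0,0.06,0.01],[0.001,0.018,0,0,0,0.06,0.01],[0.001,0.018,0,0,0,0.06,0.01],[0.001,0.018,0,0,0,0.06,0.01],[0.001,0.018,0,0,0,0.06,0.01],[0.001,0.018,0,0,0,0.06,0.01],[0.001,0.018,0,0,0,0.06,0.01],[0.001,0.018,0,0,0,0.06,0.01],[0.001,0.018,0,0,0,0.06,0.01],[0.001,0.018,0,0,0,0.06,0.01],[0.001,0.018,0,0,0,0.06,0.01],[0.001,0.018,0,0,0,0.06,0.01],[0.001,0.018,0,0,0,0.06,0.01],[0.001,0.017,0,0,0,0.06,0.01],[0.0005,0.009,0,0,0,0.03,0.01],[0,0.003,0,0,0,0,0.01],[0,0,0,0,0,0,0.01],[0,0,0,0,0,0,0.01]]

```text
clock: 22.43
position: [0.5459, 0.268, 0.3005]
ee_rot: [-0.001, -0.22, 0.976, -0.0]
contact_force: [0.0, 0.3, -1.3]
width: 0.0211
```

```bash
python3 look.py 14 side,scene; python3 -c "
from h import *
s=manip.get_state();R=q2R(s['ee_rot']);print(np.degrees(np.arctan2(R[1,1],R[0,1])),np.array([.5455,.269])-s['position'][:2])"
```

```text
22.4833 [0.54600267 0.2677547  0.3006241 ] [-3.63326133e-04 -2.19791548e-01  9.75546721e-01 -3.72462046e-04] [ 0.22952948 -0.76048601 -2.02358302] [-0.02576153  0.02224019  0.03376384] 0.020741967209950692
115.37879577480459 [-0.00061269  0.00131967]
```

View pics/side14.png

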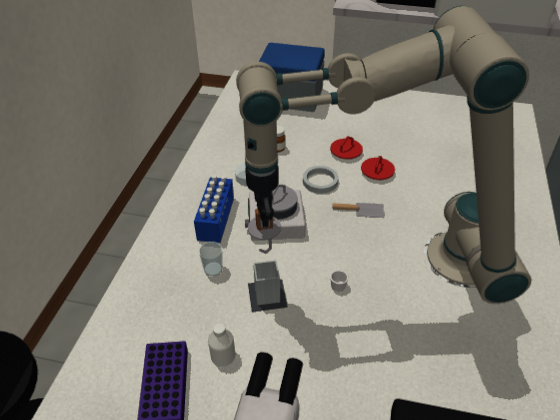

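View pics/scene14r.png

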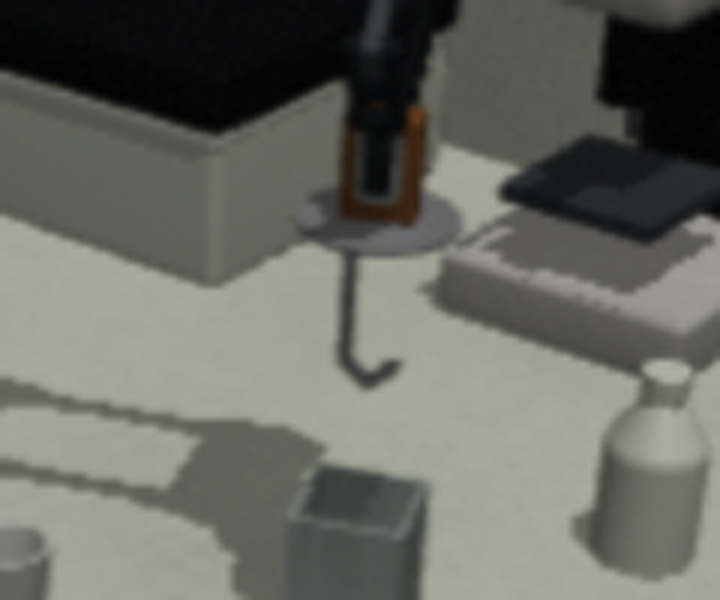

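Emit:
move_arm:
  series:
    - [[-0.001,0.001,-0.005,0,0,0,0.01],[0,0,-0.012,0,0,0,0.01],[0,0,-0.015,0,0,0,0.01],[0,0,-0.015,0,0,0,0.01],[0,0,-0.015,0,0,0,0.01],[0,0,-0.015,0,0,0,0.01],[0,0,-0.015,0,0,0,0.01],[0,0,-0.015,0,0,0,0.01],[0,0,-0.015,0,0,0,0.01],[0,0,-0.015,0,0,0,0.01],[0,0,-0.01,0,0,0,0.01],[0,0,-0.006,0,0,0,0.01],[0,0,-0.004,0,0,0,0.01],[0,0,-0.002,0,0,0,0.01],[0,0,0,0,0,0,0.01],[0,0,0,0,0,0,0.01]]

```text
clock: 23.87
position: [0.5456, 0.2698, 0.1425]
ee_rot: [0.001, -0.22, 0.975, 0.0]
contact_force: [-0.2, -0.1, -2.1]
width: 0.0214
```

Emit:
move_arm:
  series:
    - [[0,0,-0.001,0,0,0,0.01],[0,0,-0.001,0,0,0,0.01],[0,0,0,0,0,0,0.01],[0,0,0,0,0,0,0.01]]

```text
clock: 24.2
position: [0.5452, 0.2697, 0.14]
ee_rot: [0.0, -0.22, 0.975, 0.0]
contact_force: [0.4, -0.4, -2.9]
width: 0.0208
```

Emit:
move_arm:
  series:
    - [[0,0,-0.0007,0,0,0,0.01],[0,0,-0.0007,0,0,0,0.01],[0,0,0,0,0,0,0.01],[0,0,0,0,0,0,0.01]]

```text
clock: 24.53
position: [0.5453, 0.2697, 0.1387]
ee_rot: [0.0, -0.22, 0.975, 0.0]
contact_force: [0.1, -0.1, 0.4]
width: 0.0209
```

Emit:
move_arm:
  series:
    - [[0,0,-0.0007,0,0,0,0.01],[0,0,-0.0007,0,0,0,0.01],[0,0,0,0,0,0,0.01],[0,0,0,0,0,0,0.01]]

```text
clock: 24.87
position: [0.5452, 0.2697, 0.1387]
ee_rot: [0.001, -0.22, 0.975, 0.0]
contact_force: [-2.5, -1.1, 6.7]
width: 0.0211
```

The guard is seated on the rim at z = 0.1387, where the force turned upward. I'll relax the push, open, and retreat straight up.

Emit:
move_arm:
  series:
    - [[0,0,-0.0,0,0,0,0.022],[0,0,0,0,0,0,0.03],[0,0,0,0,0,0,0.05],[0,0,0,0,0,0,0.07],[0,0,0,0,0,0,0.07],[0,0,0,0,0,0,0.07],[0,0,0,0,0,0,0.07]]
  newtons: 20

```text
clock: 25.45
position: [0.5452, 0.2696, 0.1368]
ee_rot: [-0.0, -0.22, 0.975, 0.0]
contact_force: [-0.3, 0.6, -0.1]
width: 0.0701
```

Run:
```python
from h import *
s,im=grab('wrist','w15.png'); print(s['position'],s['contact_force'],s['width'])
```

```text
[0.54516711 0.26960912 0.13682491] [-0.2733888   0.56789523 -0.10214522] 0.0701331606911399
```

View pics/w15.png

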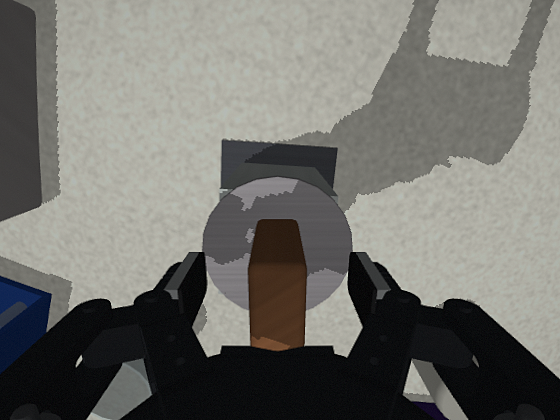

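The grip stands free between the open fingers, at image (278,280). I'll retreat upward and check the result.

Emit:
move_arm:
  series:
    - [[0,0,0.005,0,0,0,0.07],[0,0,0.01,0,0,0,0.07],[0,0,0.015,0,0,0,0.07],[0,0,0.02,0,0,0,0.07],[0,0,0.02,0,0,0,0.07],[0,0,0.02,0,0,0,0.07],[0,0,0.02,0,0,0,0.07],[-0.01,0,0.02,0,0,0,0.07],[-0.02,0,0.02,0,0,0,0.07],[-0.02,0,0.01,0,0,0,0.07],[-0.01,0,0.005,0,0,0,0.07],[0,0,0,0,0,0,0.07],[0,0,0,0,0,0,0.07]]

```text
clock: 26.58
position: [0.4853, 0.2696, 0.3026]
ee_rot: [0.001, -0.221, 0.975, -0.0]
contact_force: [0.8, -0.6, -0.3]
width: 0.07
```

Run:
```python
from fit import *
for n in ['scene','side','wrist']:
    s,im=grab(n,n+'16.png'); save(n+'16',s,im)
print(s['clock'],s['position'],s['contact_force'])
for z in (.096,.098,.1):
  for f in('scene16','side16','wrist16'): print(z,f,circfit(f,z,[.06],(.583,-.037)))
print('guard',[circfit(f,.114,[.042],(.544,.269)) for f in('wrist16','scene16','side16')])
a=cv2.imread('pics/side16.png');cv2.imwrite('pics/s16z.png',cv2.resize(a[150:320,180:400],None,fx=3.5,fy=3.5,interpolation=cv2.INTER_CUBIC))
a=cv2.imread('pics/scene16.png');cv2.imwrite('pics/c16z.png',cv2.resize(a[120:290,170:380],None,fx=3.5,fy=3.5,interpolation=cv2.INTER_CUBIC))
```

```text
26.6833 [0.48571206 0.26948261 0.30119079] [-0.31187192  0.07099908 -0.11556166]
0.096 scene16 (array([ 0.58274373, -0.0379756 ]), np.float64(-11.868844985961914))
0.096 side16 (array([ 0.57905562, -0.04019617]), np.float64(-12.031476974487305))
0.096 wrist16 (array([ 0.58307835, -0.03893538]), np.float64(-14.062920570373535))
0.098 scene16 (array([ 0.58443181, -0.04013619]), np.float64(-11.983434677124023))
0.098 side16 (array([ 0.57870219, -0.03803481]), np.float64(-12.088905334472656))
0.098 wrist16 (array([ 0.58250081, -0.03789136]), np.float64(-14.05310344696045))
0.1 scene16 (array([ 0.58648617, -0.04219054]), np.float64(-12.090662956237793))
0.1 side16 (array([ 0.57755382, -0.03597056]), np.float64(-12.148446083068848))
0.1 wrist16 (array([ 0.58142259, -0.03666238]), np.float64(-14.06256103515625))
guard [(array([0.54355805, 0.2707276 ]), np.float64(-26.48163604736328)), (array([0.54737516, 0.26768508]), np.float64(-11.924674034118652)), (array([0.54060733, 0.26988282]), np.float64(-20.98411750793457))]
```

View pics/s16z.png

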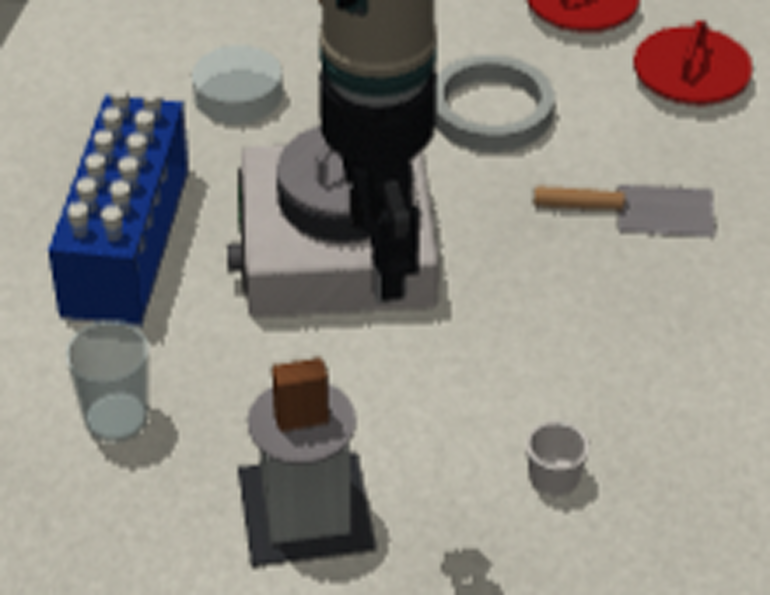

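View pics/c16z.png

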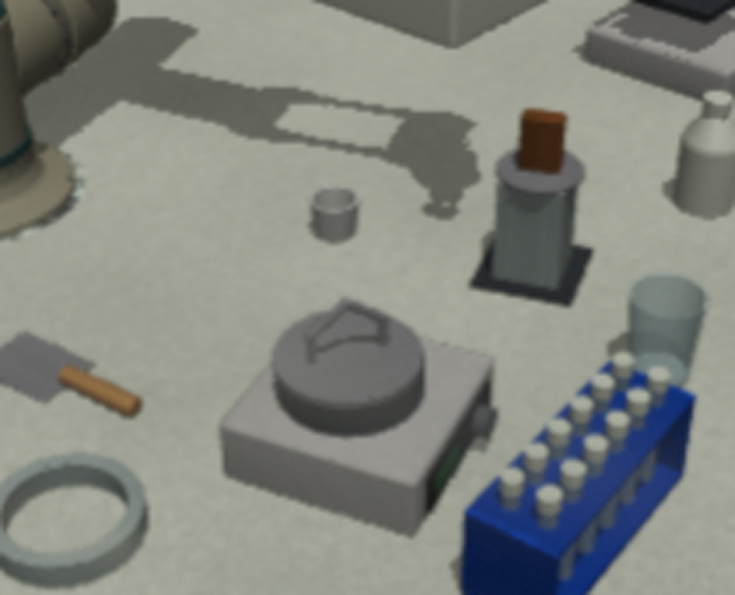

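View pics/wrist16.png

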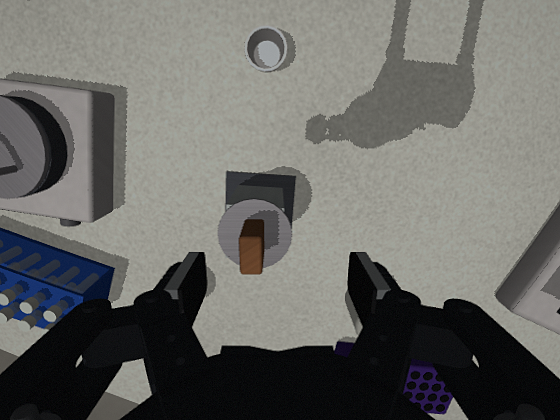

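The lid sits flush on the ring, and the lifter stands in its holder at the same place as before, guard on the rim. Nothing is touching the gripper, so I'm handing in.

```bash
python3 -c "
from rig import manip
print(manip.sign_off(), manip.get_state()['clock'])"
```

```text
the job is handed in; nothing more can be done
the job is handed in; nothing more can be done
```

The lid is in the pot's opening and the lifter is back in its holder. I handed in shortly after 26.7 s on the clock; sign-off gives no verdict.

**What I did:** I took the lifter from the holder, hooked the lid's loop and lifted it level. I centred it on the ring located in the camera images and lowered it in 1 mm steps. The wrist load stayed at -6.6 N while the plug went in, then dropped to -1.9 N when the lid came to rest. I then unhooked, returned the lifter, opened the fingers and retreated.

**Last checks:**
- **Lid:** the cameras show it flush and level on the ring, at about (0.583, -0.038). The ring was measured at (0.583, -0.036) and the pot's axis at about (0.589, -0.031), so the lid is about 9 mm off the axis (limit 14 mm).
- **Lifter:** it stands upright with its guard on the rim, at about (0.544, 0.271), where it was at the start to within about 2 mm.
- **Robot and bench:** the gripper touches nothing (wrist force about 0 N), and nothing else on the bench looks moved in the pictures.

**Disagreements:** the fixed cameras differed from the wrist camera by up to about 5 mm, and from each other by up to about 9 mm, depending on the height assumed. That is more than the stated 2 mm calibration. I worked from relative offsets between lid and ring, and the plug went in at the first try. Just before release, the lifter was pressed on the holder rim with about 7 N, which was harmless.

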